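# Snap the mast clip shut with the pliers

## Task

On the bracket plate the middle clip over the mast tube is still open. Take the pliers from their stand, squeeze that clip's two lugs together with the pliers until it clicks shut - gently, stopping at the click so the plastic is not crushed, and never with the gripper itself - then put the pliers back upright in the slot of their stand and let go. Leave everything else where it is.

Things in the scene. Friction and masses are not known exactly. Their poses are not given: they have to be found in the camera images.
- pliers_grip (a point): Midpoint between the two black rubber handles of the loose steel pliers (190-240 g), which stand jaws down in the stand. z runs up from jaws to handles, y from handle to handle (squeezed along y). Each flat handle is 16 mm (x) by 10 mm (y) by 66 mm tall, centred at this height; 60 to 64 mm over both when open. Pivot 85 mm, underside of the jaw tips 147 mm below this point.
- pliers_arm (a joint): Closing angle of the pliers: 0 open at a stop, 0.3 to 0.48 rad when the clip is shut (handles then 23 to 36 mm over both; the noses meet the lugs at 34 to 50 mm). Opening spring: just over 5 N on the handles starts closing them, some 7 N holds them shut. A grip of 5 N, or one stopped at 59 to 62 mm, carries them open. In closing, the noses dip 3 mm and handles rise 4 mm from the pivot.
- pliers_jaws (a point): Midpoint of the jaws, 142 mm below pliers_grip, 5 mm above the tips' underside, same axes. Open, one rounded nose is 17.5 mm to the -y side, the other 16.5 to 22.5 mm to the +y side (screw-adjusted, set differently each time, fixed in use); jaws 9 mm thick behind these faces, 16 mm wide (x). Lugs may stand up to 30 mm above this point between the jaws.
- slot (a point): Floor centre of the slot in the pliers' stand: a fixed black block 70 (x) by 110 (y) mm, 50 mm tall. The slot is 45 mm deep, 22 mm (x) by 70 mm (y), floor 5 mm above the table. At rest the jaw tips stand on this floor with the pliers centred, pliers' y along the slot's y (either way round).
- base: Fixed aluminium plate 180 (x) by 120 (y) by 10 mm, origin under its centre. A 20 mm steel mast tube lies along x, its axis 31 mm above the table, in three black snap clips at x = -65, 0, +65 mm: the outer two are already shut, the middle one is open and has a small catch housing, 24 mm above the table, at y = +51 mm.
- lugs (a point): Middle of the two upright lugs of the open middle clip, 50 mm above the table, axes as the plate. They face each other along y; each is 16 mm (x), 5 mm thick, 15 mm tall (tops 58 mm above the table). Open, 24 mm over their outer faces (26 at the tops); shut, 13 mm. They move together, hinged 35 mm below. Each jaw nose must press an outer face within 5 mm of this height.
- clip_left (a joint): Angle of each half of the middle clip: 0 open, 0.14 rad shut at its stop. Lug resistance rises to about 13 N near 0.04, fades to nothing near 0.11, then the clip snaps on to 0.14 by itself and stays. Pressing on only loads the plastic: spoilt above 18 N on a lug. Felt at the handles: up to 17-21 N, then dropping to about 10 N at the click; 24 N is still safe, 28 N spoils it.
- clip_right: the -y half of the middle clip with its lug (black plastic), hinged under the tube; origin on its hinge, 15 mm above the table
- battery: bystander: black battery block 70 x 40 x 22 mm, origin at its underside
- driver: bystander: screwdriver lying on the table
- tape: bystander: roll of paper tape, 90 mm across, 24 mm high
- cleaner: bystander: white bottle, 40 mm across, 110 mm tall, origin at its underside
- receiver: bystander: black receiver box 90 x 120 x 30 mm
- lenscap: bystander: black lens cap, 70 mm across, 10 mm high
- card_case: bystander: grey card case 60 x 90 x 14 mm
Not all that is in view belongs to the job. What is shaped like the part that bears slot but turquoise or yellow is not meant.

How it is judged:
By the outcome, as a careful person would: the job done as asked, in the order asked, and still so for the second after the job is handed in, with the robot touching nothing.
It also fails if it takes over 69 s, if anything falls off the work surface, if the arm or the gripper's body presses on something with over 40 N, if the wrist force passes 120 N, or if a joint passes its speed limit or range.

## Robot

A 6-joint arm with a two-finger parallel gripper is mounted at the origin on the work surface. World frame = base frame: x ahead of the robot, y to its left, z up, the work surface at z = 0. Lengths are in m, angles in rad, forces in N, time in s.
With the tool pointing down it reaches from about 0.325 to 0.85 m from the base axis. Payload 4.4 kg.
Tool frame: the origin (TCP) lies midway between the tips of the shut fingers; the grasp point (between the pads) lies 19 mm behind it; z points along the fingers, y is the direction in which the jaws open and shut (so a half turn about z gives the same grasp; the last joint's range is limited). The gripper opens to 94 mm and grips with 3 to 60 N. Pads are 16 mm wide; open, the fingers measure 119 mm over their backs; the gripper's body (75 mm by 177 mm) begins 78 mm behind the grasp point.
Start: joints at [-1.25, 0.207, 1.542, -0, 1.393, -0.15], TCP at [0.261, -0.512, 0.205] pointing down, gripper open.
Joint ranges: [-2.73, 2.73], [-0.86, 2.22], [0.23, 2.46], [-1.11, 4.25], [0.08, 2.63], [-2.82, 2.82]. Speed limits (rad/s): [2.79, 2.79, 3.14, 3.14, 3.14, 3.14].

## Interface

Orientations are given as a rotation vector (axis times angle).
In Python, from plant import env, optics, workorder, spotter gives the robot as it stands. The module is installed in compiled form; this text tells all that it offers.
- The arm moves only by the tool apply_moves, never from a script. Its argument "targets" is a list of rows, each a list of 3 entries, a list of its own where there are three numbers: the opening, from -1 (shut) to 1 (fully open), so that 0 is half open, then the shift along the world's x, y, z in m, then the turn, a rotation vector about the world's x, y, z in rad. In form: [[claw, [dx, dy, dz], [ax, ay, az]], ...]. A call has 1 to 12 rows; each row shifts and turns the pose as measured when the row begins; what a row does not reach is not made up. A row lasts 1/12 s, in which the tool goes at most 41.7 mm and 7.16 degrees, less where a joint would pass 70% of its speed; a pose out of reach is approached as far as the arm can. A call is refused whole if a number of a shift passes 0.0417 or a number of a turn 0.125, either way. A call with a gripper value outside its range is refused whole. The fingers move at their own pace and stop on an object; "squeeze" is the grip in N (left out, the last holds). Time passes only in rows, so rows that do not move let the fingers close. It gives the time, the measured TCP pose, the force and the opening at its end, in the units of the state.
- env.sense(): the state, without advancing time (a new reading comes with each control period).
- optics.read_camera(name): name is "side" or "top" or "wrist"; returns a dict with "image" (480x640x3 uint8, red, green, blue), "fx", "fy", "cx", "cy" (pixels), "extrinsics" (4x4, takes a point from camera to world coordinates). Camera axes: x right, y up, looking along -z (the intrinsics and any distortion apply to the point x, -y, -z); pixel columns grow to the right and rows downward; lengths in m; the calibration is good to about 2 mm. A picture is of the moment at which its call begins. There is no depth.
- workorder.finish_job(): hands the job in, once; it reports no verdict.
Trained networks look in a picture, given as the dict that the camera call returned (one of the last four; its "shot" number tells which), for a name from the list of things; names that differ only in an ending like _2 or _b are one class to them, and where a whole thing is asked for, a point or a joint stands for the part that bears it (a point fixed in the world has none). Each returns a list of dicts, best first, with "p" (0 to 1); they miss things now and then, are a little off and sometimes report something else, mostly with a low value. They report only what shows in the picture. A call takes as long as a camera call. They do not tell look-alikes from the thing itself.
- spotter.spot_in(picture, thing): "extent" ([left, top, right, bottom] in pixels, round what is visible of it).
- spotter.pinpoint(picture, thing): "at" ([column, row] in pixels: a listed point, or the origin of a listed thing).
The state is a dict: "time": time; "joint_pos": joint angles; "dq": joint speeds; "joint_efforts": joint torques, N m; "tcp_pos": TCP position; "tcp_rot": TCP orientation; "ft_force": force on the tool from outside, world axes, zero at the start; "wrist_torque": the same for the moment, N m; "grip_width": finger opening in m.
Only numpy, scipy, OpenCV 4.12 (cv2) and the standard library are available. Lean on these libraries where they do the work, as an engineer would, in place of code of your own. Each camera call takes 0.05 s, during which the arm holds its last target.

## Working session

There is one attempt and no reset: what is moved stays moved. The work goes in short steps, Python scripts to look and compute and a tool call to move; the robot and the scene stay as the last step left them, time stands still between calls to the robot, and variables do not carry over. Pictures are saved under pics/ and viewed, and the job is handed in when it is done.

Besides the shell and the picture viewer there is one more tool, called after "Emit:" as a command line: name --argument value ..., lists and objects as JSON in quotes. apply_moves: Moves the arm, as the interface text tells. Its arguments: {"type":"object","properties":{"targets":{"type":"array"},"squeeze":{"type":"number"}},"required":["targets"]}

```bash
mkdir -p pics; cat > h.py <<'E'
import numpy as np, cv2
from plant import env, optics, workorder, spotter
def ray(pic,uv):
    E=np.array(pic["extrinsics"]);d=np.array([(uv[0]-pic["cx"])/pic["fx"],-(uv[1]-pic["cy"])/pic["fy"],-1.0])
    return E[:3,3],E[:3,:3]@d
def onz(pic,uv,z):
    o,d=ray(pic,uv);return o+d*(z-o[2])/d[2]
def proj(pic,P):
    E=np.array(pic["extrinsics"]);p=E[:3,:3].T@(np.array(P)-E[:3,3])
    return np.array([pic["cx"]+pic["fx"]*p[0]/-p[2],pic["cy"]+pic["fy"]*(-p[1])/-p[2]])
def tri(prs):
    A=np.zeros((3,3));b=np.zeros(3)
    for pic,uv in prs:
        o,d=ray(pic,uv);d=d/np.linalg.norm(d);M=np.eye(3)-np.outer(d,d);A+=M;b+=M@o
    return np.linalg.solve(A,b)
def save(pic,name): cv2.imwrite("pics/"+name,pic["image"][:,:,::-1])
E
python3 - <<'E'
from h import *
np.set_printoptions(precision=4,suppress=True)
s=env.sense();print(s)
pp={}
for n in ["side","top","wrist"]:
    p=optics.read_camera(n);pp[n]=p;save(p,n+"0.png");print(n,{k:v for k,v in p.items() if k!="image"})
    for t in ["pliers_grip","pliers_jaws","slot","base","lugs"]:
        print(t,[(np.round(r["at"],1),round(r["p"],2)) for r in spotter.pinpoint(p,t)[:4]])
E
```

```text
{'time': 0.0, 'joint_pos': array([-1.2505,  0.2074,  1.5429,  0.    ,  1.3935, -0.1505]), 'dq': array([-0.0011, -0.0009,  0.0004, -0.0002,  0.0003,  0.0018]), 'joint_efforts': array([ -0.0007, -37.0883, -28.1412,   0.0698,   0.0361,  -0.0002]), 'tcp_pos': array([ 0.2606, -0.5117,  0.2043]), 'tcp_rot': array([-3.0528, -0.7322,  0.0003]), 'ft_force': array([ 0.0686,  0.6368, -0.0758]), 'wrist_torque': array([ 0.0042,  0.0083, -0.0359]), 'grip_width': 0.0941315134253897}
side {'fx': 497.2290016898863, 'fy': 497.2290016898863, 'cx': 319.85739478756545, 'cy': 241.29593989839, 'extrinsics': array([[-0.7182,  0.461 , -0.5212, -0.0102],
       [-0.6958, -0.4798,  0.5345,  0.5666],
       [-0.0036,  0.7465,  0.6653,  0.8285],
       [ 0.    ,  0.    ,  0.    ,  1.    ]]), 'shot': 1}
pliers_grip [(array([263.8, 290.2]), 0.93), (array([270. , 332.3]), 0.16)]
pliers_jaws [(array([271.7, 332.7]), 0.57), (array([447.5, 206.4]), 0.31)]
slot [(array([339.7, 370. ]), 0.97), (array([271.5, 334.6]), 0.74), (array([190.7, 321.7]), 0.63)]
base [(array([376.7, 245. ]), 0.71)]
lugs [(array([378.7, 222.3]),
[... 309 characters left out ...]
shot': 2}
pliers_grip [(array([244.4, 255.2]), 0.52)]
pliers_jaws [(array([243.7, 254.2]), 0.73), (array([250.8, 262.5]), 0.52)]
slot [(array([253.6, 262.1]), 0.98), (array([219. , 213.1]), 0.9), (array([261.9, 325.5]), 0.78), (array([188.4, 309.5]), 0.56)]
base [(array([387. , 255.1]), 0.95)]
lugs [(array([395.1, 254.4]), 0.75)]
wrist {'fx': 343.8320391401267, 'fy': 343.8320391401267, 'cx': 319.8543581607716, 'cy': 237.61843267697023, 'extrinsics': array([[ 0.4536,  0.8649,  0.2149,  0.3226],
       [-0.8912,  0.4407,  0.1076, -0.4806],
       [-0.0016, -0.2404,  0.9707,  0.3861],
       [ 0.    ,  0.    ,  0.    ,  1.    ]]), 'shot': 3}
pliers_grip []
pliers_jaws []
slot []
base []
lugs []
```

View pics/side0.png

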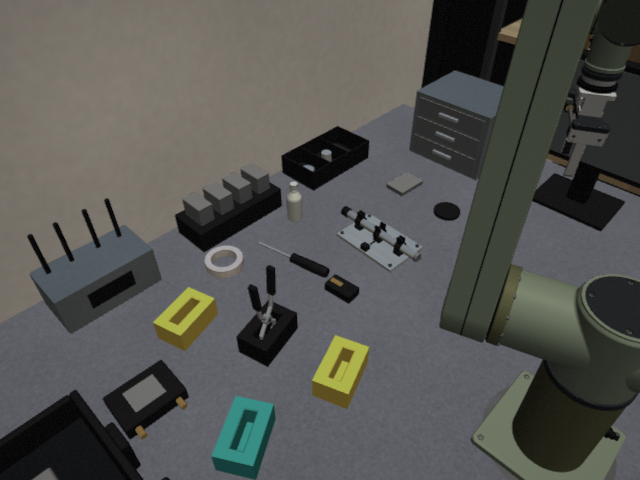

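View pics/top0.png

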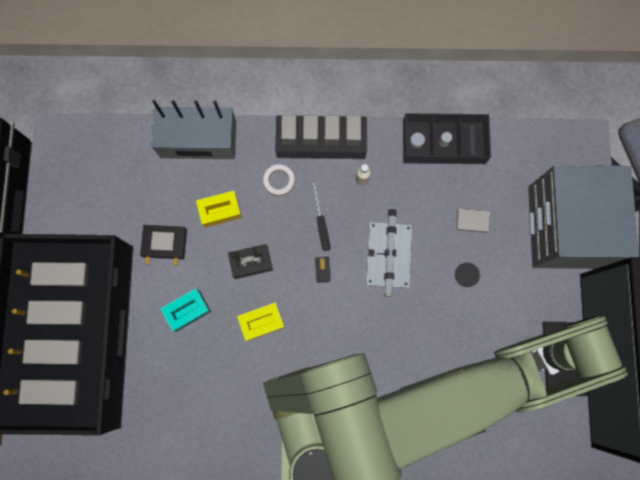

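View pics/wrist0.png

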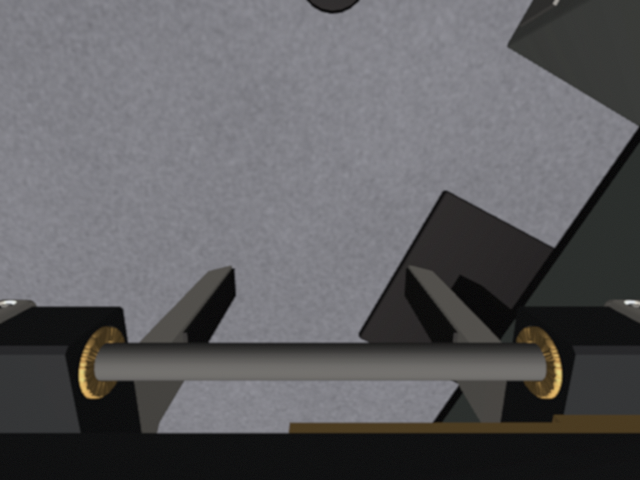

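Side view: the pliers stand in the black stand at about (267,325). The decoys are turquoise and yellow, and the plate with the open clip is at (378,240). The top view has the stand at (250,261) and the plate at (389,254), with the catch housing on its left (+y) side. I'll triangulate next.

```bash
python3 - <<'E'
from h import *
np.set_printoptions(precision=4,suppress=True)
S=optics.read_camera("side");T=optics.read_camera("top")
def g(p,t,k=3):
    return [(np.round(r["at"],1),round(r["p"],2)) for r in spotter.pinpoint(p,t)[:k]]
for t in ["pliers_grip","pliers_jaws","slot","base","lugs","clip_right"]:
    a=g(S,t);b=g(T,t);print(t,a,b)
P=lambda a,b:tri([(S,a),(T,b)])
for n,a,b in [("grip",(263.8,290.2),(244.4,255.2)),("slot",(271.5,334.6),(253.6,262.1)),("base",(376.7,245),(387,255.1)),("lugs",(378.7,222.3),(395.1,254.4))]:
    x=P(a,b);print(n,x,proj(S,x)-a,proj(T,x)-b)
for n,p,b in [("stand",T,None),("plate",T,None)]: pass
im=T["image"]
c=im[200:310,200:430];cv2.imwrite("pics/topc.png",cv2.resize(c,None,fx=3.4,fy=3.4,interpolation=cv2.INTER_CUBIC)[:,:,::-1])
c=S["image"][190:370,220:440];cv2.imwrite("pics/sidec.png",cv2.resize(c,None,fx=3.3,fy=3.3,interpolation=cv2.INTER_CUBIC)[:,:,::-1])
E
```

```text
pliers_grip [(array([263.5, 287.4]), 0.81)] [(array([245.2, 254.1]), 0.52)]
pliers_jaws [(array([267. , 336.4]), 0.71), (array([265.1, 334.4]), 0.41)] [(array([248.2, 264.7]), 0.47)]
slot [(array([266.5, 335.4]), 0.76), (array([243.9, 442.1]), 0.62), (array([187.3, 320.5]), 0.62)] [(array([251.2, 262.7]), 0.97), (array([185.7, 310.4]), 0.76), (array([264.9, 322.1]), 0.65)]
base [(array([148.5, 398.7]), 0.7), (array([382.1, 241.7]), 0.57)] [(array([387.2, 255.7]), 0.83)]
lugs [(array([378.2, 221.9]), 0.91)] [(array([394.3, 254.2]), 0.98)]
clip_right [(array([379.1, 237.5]), 0.36)] [(array([385.9, 252.9]), 0.62)]
grip [0.4993 0.1918 0.1522] [0.3345 0.0595] [-0.1543 -0.186 ]
slot [0.5037 0.1826 0.0083] [0.0884 0.0161] [-0.0403 -0.0514]
base [ 0.5319 -0.195  -0.0085] [0.4277 0.0925] [-0.1952 -0.3295]
lugs [ 0.5299 -0.2053  0.0583] [3.8005 0.7393] [-1.7884 -2.9067]
```

View pics/topc.png

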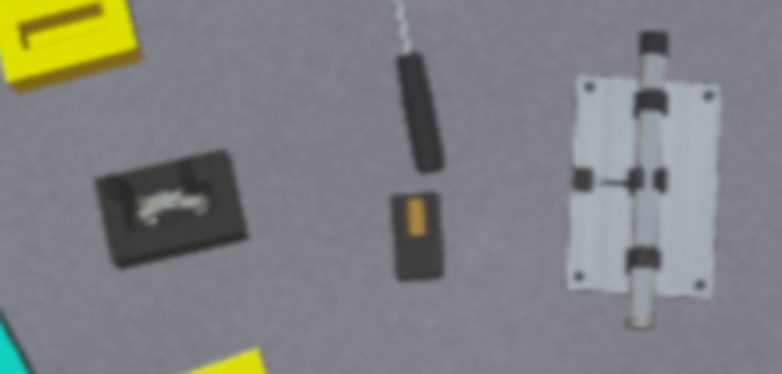

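View pics/sidec.png

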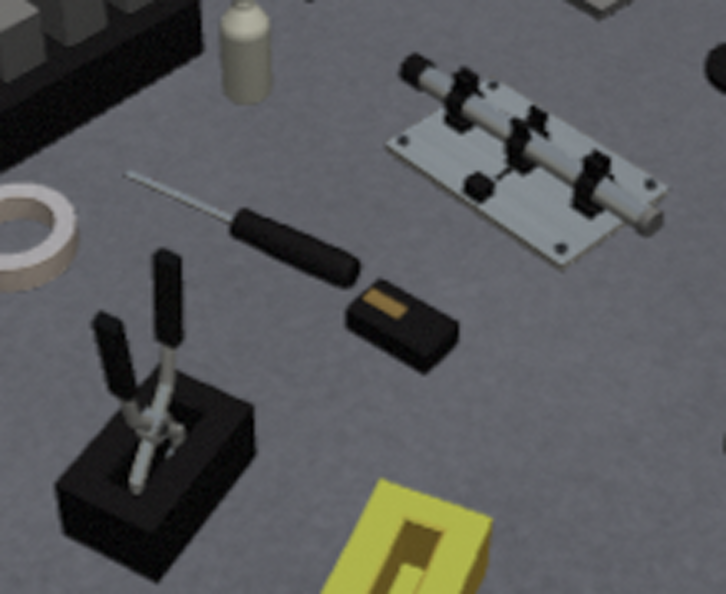

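The triangulated grip is about (0.50, 0.19, 0.152). Stand yaw is about +0.2 rad and plate yaw about -0.05. I'll move above the pliers for a close look.

Emit:
apply_moves --targets '[[1,[0,0,0.04],[0,0,0]],[1,[0.012,0.03,0.025],[0,0,0]],[1,[0.013,0.039,0.01],[0,0,-0.05]],[1,[0.013,0.039,0.01],[0,0,-0.05]],[1,[0.013,0.039,0.01],[0,0,-0.05]],[1,[0.013,0.039,0],[0,0,-0.05]],[1,[0.013,0.039,0],[0,0,-0.05]],[1,[0.013,0.039,0],[0,0,0]],[1,[0.013,0.039,0],[0,0,0]],[1,[0.013,0.039,0],[0,0,0]],[1,[0.013,0.039,0],[0,0,0]],[1,[0.013,0.039,0],[0,0,0]]]'

```text
time: 2.6
tcp_pos: [0.3997, -0.0874, 0.3036]
tcp_rot: [3.125, 0.298, 0.016]
ft_force: [1.0, -1.3, 0.0]
grip_width: 0.0939
```

Emit:
apply_moves --targets '[[1,[0.013,0.038,0],[0,0,0]],[1,[0.013,0.038,0],[0,0,0]],[1,[0.013,0.038,0],[0,0,0]],[1,[0.013,0.038,0],[0,0,0]],[1,[0.013,0.038,0],[0,0,0]],[1,[0.013,0.038,0],[0,0,0]],[1,[0.012,0.03,0],[0,0,0]],[1,[0,0,0],[0,0,0]],[1,[0,0,0],[0,0,0]]]'

```text
time: 3.35
tcp_pos: [0.4904, 0.1898, 0.3056]
tcp_rot: [3.123, 0.317, 0.029]
ft_force: [0.4, -0.0, -0.0]
grip_width: 0.0942
```

```bash
python3 - <<'E'
from h import *
np.set_printoptions(precision=4,suppress=True)
s=env.sense();print(s["time"],s["tcp_pos"],s["tcp_rot"],s["joint_pos"],s["dq"],s["ft_force"])
p=optics.read_camera("wrist");save(p,"wrist1.png");print(p["extrinsics"])
for t in ["pliers_grip","pliers_jaws","slot"]:
    print(t,[(np.round(r["at"],1),round(r["p"],2)) for r in spotter.pinpoint(p,t)[:4]])
for P in [(.4993,.1918,.1522),(.5037,.1826,.008)]: print(proj(p,P))
E
```

```text
3.35 [0.4904 0.1898 0.3056] [3.1234 0.3165 0.0289] [ 0.2072  0.0273  1.5356 -0.004   1.5606  1.576 ] [ 0.0495  0.0345 -0.0242  0.0225 -0.0146  0.0127] [ 0.4283 -0.0308 -0.0257]
[[ 0.2006  0.9551  0.2182  0.5549]
 [-0.9797  0.195   0.0469  0.2041]
 [ 0.0023 -0.2232  0.9748  0.4875]
 [ 0.      0.      0.      1.    ]]
pliers_grip [(array([320.2, 214.2]), 0.75)]
pliers_jaws [(array([318.8, 195.8]), 0.77)]
slot [(array([182.6, 265.4]), 0.84), (array([321.2, 200.1]), 0.66), (array([271.8,  69.2]), 0.65), (array([318.6, 312.1]), 0.58)]
[320.0049 218.0881]
[326.8201 198.9924]
```

View pics/wrist1.png

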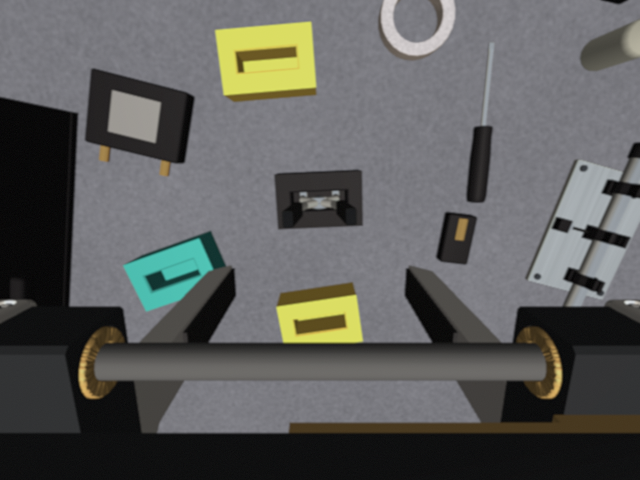

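The wrist view shows the pliers in the black stand at (319,200), nearly aligned with the tool, and the plate at the right. I'll zoom in for yaw and centres.

```bash
python3 - <<'E'
import cv2
a=cv2.imread("pics/wrist1.png")
cv2.imwrite("pics/w1a.png",cv2.resize(a[160:240,265:375],None,fx=7,fy=7,interpolation=cv2.INTER_CUBIC))
E
```

```text
(no output)
```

View pics/w1a.png

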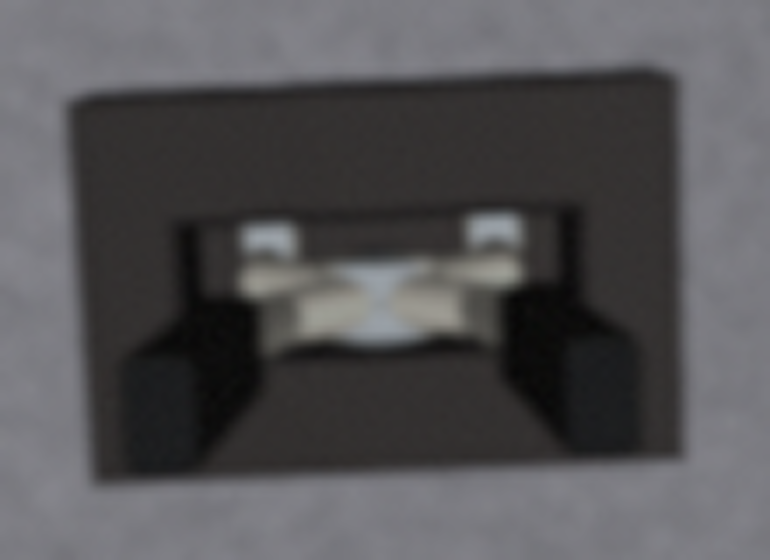

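```bash
python3 - <<'E'
from h import *
np.set_printoptions(precision=4,suppress=True)
p=optics.read_camera("wrist")
f=lambda u,v:(265+(u-3)/7,160+(v-3)/7)
C=[onz(p,f(*c),.05) for c in [(84,108),(674,84),(683,458),(97,483)]]
C=np.array(C);print(C,C.mean(0))
for i in range(4):
    d=C[(i+1)%4]-C[i];print(np.linalg.norm(d),d[:2]/np.linalg.norm(d))
H=[onz(p,f(*c),.185) for c in [(128,365),(190,360),(197,470),(135,474),(568,335),(632,345),(637,455),(572,455)]]
H=np.array(H);print(H);print(H[:4].mean(0),H[4:].mean(0),H.mean(0)); d=H[:4].mean(0)-H[4:].mean(0);print(np.linalg.norm(d),np.arctan2(-d[0],d[1]))
g=spotter.pinpoint(p,"pliers_grip");print(g, onz(p,g[0]["at"],.152) if g else 0)
s=env.sense();from scipy.spatial.transform import Rotation as R
M=R.from_rotvec(s["tcp_rot"]).as_matrix();print(s["tcp_pos"],M)
E
```

```text
[[0.5254 0.2497 0.05  ]
 [0.5502 0.147  0.05  ]
 [0.4841 0.1303 0.05  ]
 [0.4583 0.2358 0.05  ]] [0.5045 0.1907 0.05  ]
0.10567409215366344 [ 0.2349 -0.972 ]
0.06811726651984698 [-0.9693 -0.2457]
0.10866978996648566 [-0.2379  0.9713]
0.06848272168755971 [0.9792 0.203 ]
[[0.5039 0.2239 0.185 ]
 [0.506  0.2163 0.185 ]
 [0.4922 0.2129 0.185 ]
 [0.4902 0.2206 0.185 ]
 [0.5185 0.17   0.185 ]
 [0.5189 0.1618 0.185 ]
 [0.5052 0.158  0.185 ]
 [0.5035 0.1662 0.185 ]]
[0.4981 0.2184 0.185 ] [0.5115 0.164  0.185 ] [0.5048 0.1912 0.185 ]
0.05608133538693271 0.24222477422357053
[{'at': [317.2, 213.6], 'p': 0.55}] [0.5031 0.1928 0.152 ]
[0.4904 0.1871 0.3062] [[ 0.9805  0.1953  0.0197]
 [ 0.1954 -0.9807  0.0001]
 [ 0.0194  0.0038 -0.9998]]
```

Emit:
apply_moves --targets '[[1,[0.0143,0.004,-0.03],[0,0.02,0.04]],[1,[0,0,-0.03],[0,0,0]],[1,[0,0,0],[0,0,0]],[1,[0,0,0],[0,0,0]]]'

```text
time: 3.98
tcp_pos: [0.5069, 0.1871, 0.2488]
tcp_rot: [-3.12, -0.362, -0.011]
ft_force: [-1.2, 0.1, 1.4]
grip_width: 0.0937
```

```bash
python3 - <<'E'
from h import *
np.set_printoptions(precision=4,suppress=True)
from scipy.spatial.transform import Rotation as R
s=env.sense();print(s["time"],s["tcp_pos"],R.from_rotvec(s["tcp_rot"]).as_matrix(),s["ft_force"],s["wrist_torque"])
p=optics.read_camera("wrist");save(p,"wrist2.png")
a=cv2.imread("pics/wrist2.png");cv2.imwrite("pics/w2a.png",cv2.resize(a[150:300,220:420],None,fx=4,fy=4,interpolation=cv2.INTER_CUBIC))
E
```

```text
3.9833 [0.5069 0.1871 0.2488] [[ 0.9734  0.2292  0.007 ]
 [ 0.2291 -0.9734  0.0016]
 [ 0.0071  0.     -1.    ]] [-1.2052  0.0578  1.3605] [-0.0112  0.0032 -0.0055]
```

View pics/w2a.png

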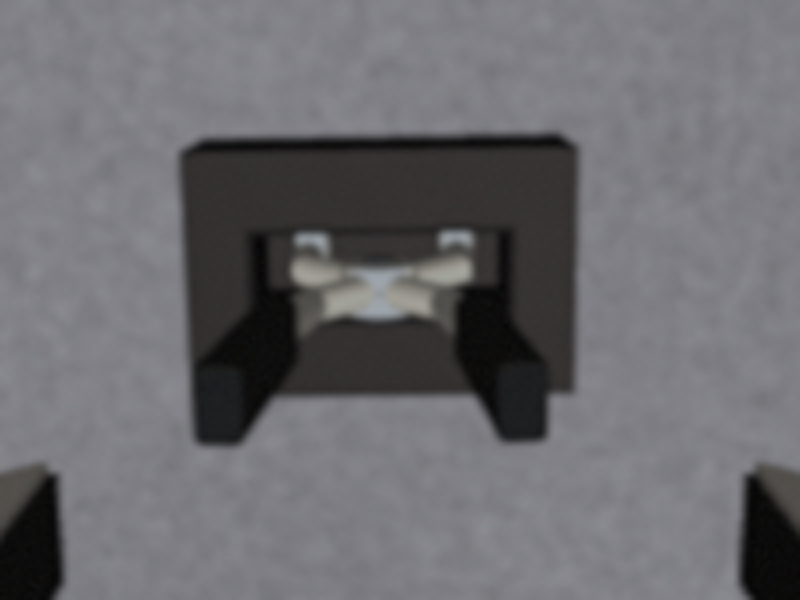

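```bash
python3 - <<'E'
from h import *
np.set_printoptions(precision=4,suppress=True)
p=optics.read_camera("wrist")
f=lambda u,v:(220+(u-1.5)/4,150+(v-1.5)/4)
H=np.array([onz(p,f(*c),.185) for c in [(196,368),(240,365),(242,440),(198,442),(498,365),(546,362),(547,435),(504,437)]])
print(H,H.mean(0));d=H[:4].mean(0)-H[4:].mean(0);print(np.linalg.norm(d),np.arctan2(-d[0],d[1]))
C=np.array([onz(p,f(*c),.05) for c in [(186,158),(575,150),(573,390),(190,395)]]);print(C.mean(0))
d=C[1]-C[0];print(np.arctan2(d[0],-d[1]))
S=np.array([onz(p,f(*c),.05) for c in [(248,232),(513,228)]]);print(S,S.mean(0),np.linalg.norm(S[0]-S[1]));d=S[1]-S[0];print(np.arctan2(d[0],-d[1]))
print(env.sense()["tcp_pos"])
E
```

```text
[[0.5036 0.2257 0.185 ]
 [0.506  0.218  0.185 ]
 [0.492  0.2147 0.185 ]
 [0.4897 0.2226 0.185 ]
 [0.5169 0.1719 0.185 ]
 [0.5194 0.1635 0.185 ]
 [0.506  0.1598 0.185 ]
 [0.5037 0.1675 0.185 ]] [0.5047 0.193  0.185 ]
0.056260076143711674 0.2453170050506988
[0.5035 0.1931 0.05  ]
0.25181582497156635
[[0.507  0.2318 0.05  ]
 [0.525  0.1604 0.05  ]] [0.516  0.1961 0.05  ] 0.0736777435152996
0.24665729368927736
[0.5069 0.1874 0.2494]
```

The handle tops are centred at (0.5045, 0.193), yaw 0.245. I'll correct by (-2.4, +5.6) mm and descend.

Emit:
apply_moves --targets '[[1,[-0.0024,0.0056,-0.01],[0,0.007,0.015]],[1,[0,0,-0.035],[0,0,0]],[1,[0,0,-0.035],[0,0,0]],[1,[0,0,-0.03],[0,0,0]],[1,[0,0,0],[0,0,0]],[1,[0,0,0],[0,0,0]]]'

```text
time: 4.58
tcp_pos: [0.5105, 0.1958, 0.1474]
tcp_rot: [-3.112, -0.39, -0.037]
ft_force: [1.5, -0.0, 1.7]
grip_width: 0.094
```

```bash
python3 - <<'E'
from h import *
np.set_printoptions(precision=4,suppress=True)
from scipy.spatial.transform import Rotation as R
s=env.sense();print(s["time"],s["tcp_pos"],R.from_rotvec(s["tcp_rot"]).as_matrix(),s["ft_force"],s["wrist_torque"])
p=optics.read_camera("wrist");save(p,"wrist3.png")
E
```

```text
4.5833 [0.5105 0.1958 0.1474] [[ 0.9687  0.2471  0.0225]
 [ 0.2469 -0.969   0.0079]
 [ 0.0237 -0.0021 -0.9997]] [ 1.5128 -0.0102  1.6875] [ 0.0363  0.042  -0.0199]
```

View pics/wrist3.png

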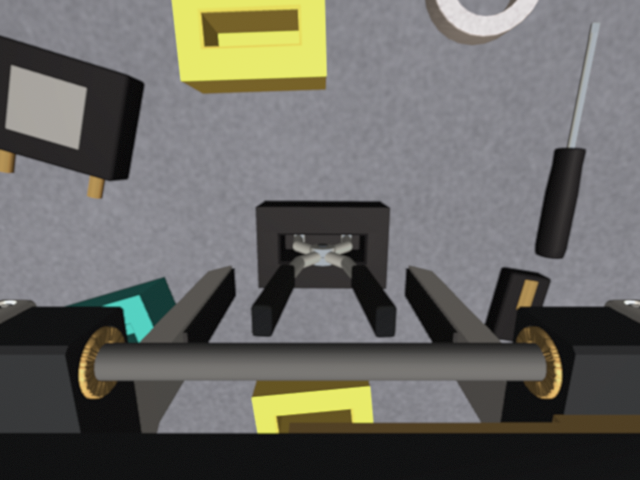

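Emit:
apply_moves --targets '[[1,[-0.006,-0.0025,-0.014],[-0.005,0.022,0]],[1,[0,0,0],[0,0,0]],[1,[0,0,0],[0,0,0]]]'

```text
time: 4.88
tcp_pos: [0.5075, 0.1943, 0.138]
tcp_rot: [-3.114, -0.392, -0.012]
ft_force: [0.3, -0.0, 0.1]
grip_width: 0.094
```

```bash
cat >> h.py <<'E'
from scipy.spatial.transform import Rotation as R
np.set_printoptions(precision=4,suppress=True)
def st():
    s=env.sense();print("t",s["time"],"tcp",s["tcp_pos"],"F",s["ft_force"],"T",s["wrist_torque"],"w",s["grip_width"]);M=R.from_rotvec(s["tcp_rot"]).as_matrix();print("x",M[:,0],"z",M[:,2],"yaw",np.arctan2(M[0,1],-M[1,1]));return s
E
python3 -c "
from h import *
st()"
```

```text
t 4.8833 tcp [0.5075 0.1943 0.138 ] F [ 0.2593 -0.0307  0.1402] T [0.0023 0.0193 0.0242] w 0.0939832622043073
x [0.9688 0.2478 0.0082] z [ 0.0073  0.0044 -1.    ] yaw 0.2503984438406343
```

Emit:
apply_moves --targets '[[1,[-0.004,-0.0015,-0.006],[-0.004,0.008,-0.004]],[1,[0,0,0],[0,0,0]],[1,[0,0,0],[0,0,0]]]'

```text
time: 5.13
tcp_pos: [0.5052, 0.193, 0.1343]
tcp_rot: [-3.117, -0.385, -0.006]
ft_force: [-0.4, -0.8, -0.4]
grip_width: 0.0939
```

```bash
python3 -c "
from h import *
st()"
```

```text
t 5.1333 tcp [0.5052 0.193  0.1343] F [-0.4372 -0.7836 -0.407 ] T [ 0.0435 -0.0479 -0.008 ] w 0.09393268833782531
x [0.9699 0.2434 0.0036] z [ 0.0035  0.001  -1.    ] yaw 0.2459051246878739
```

Emit:
apply_moves --targets '[[0.25,[0,0,0],[0,0,0]],[0.25,[0,0,0],[0,0,0]],[0.25,[0,0,0],[0,0,0]],[0.25,[0,0,0],[0,0,0]],[0.25,[0,0,0],[0,0,0]],[0.25,[0,0,0],[0,0,0]]]' --squeeze 5

```text
time: 5.63
tcp_pos: [0.5059, 0.1931, 0.1353]
tcp_rot: [-3.117, -0.385, -0.009]
ft_force: [-0.2, 0.1, -0.2]
grip_width: 0.0664
```

```bash
python3 -c "
from h import *
st();p=optics.read_camera('wrist');save(p,'wrist4.png')"
```

```text
t 5.6333 tcp [0.5059 0.1931 0.1353] F [-0.2179  0.1388 -0.2489] T [ 0.0365 -0.0189  0.011 ] w 0.06641037295788275
x [0.9699 0.2434 0.0055] z [ 0.0054  0.0013 -1.    ] yaw 0.24586368779263554
```

View pics/wrist4.png

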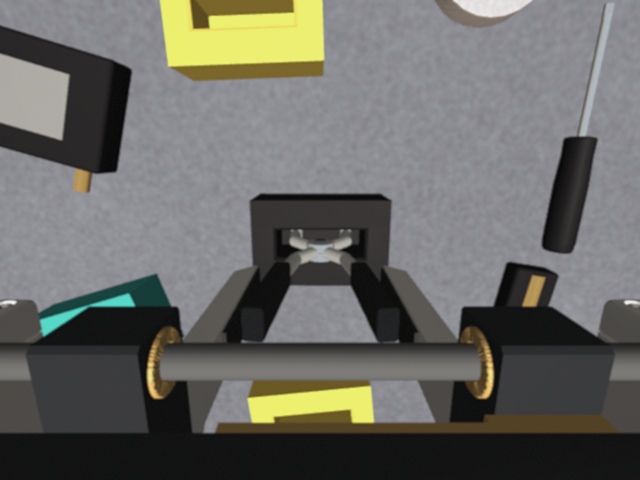

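Emit:
apply_moves --targets '[[0.25,[0,0,0],[0,0,0]],[0.25,[0,0,0],[0,0,0]],[0.25,[0,0,0],[0,0,0]],[0.25,[0,0,0],[0,0,0]]]'

```text
time: 6.02
tcp_pos: [0.5059, 0.1931, 0.1353]
tcp_rot: [-3.117, -0.385, -0.008]
ft_force: [-0.9, 0.5, 0.5]
grip_width: 0.0662
```

```bash
python3 -c "
from h import *
st();p=optics.read_camera('wrist');save(p,'wrist5.png')"
```

```text
t 6.0167 tcp [0.5059 0.1931 0.1353] F [-0.8559  0.5048  0.4814] T [-0.0363  0.0128  0.0447] w 0.06618240887311293
x [0.9699 0.2433 0.0054] z [ 0.0053  0.0013 -1.    ] yaw 0.2457827458270035
```

View pics/wrist5.png

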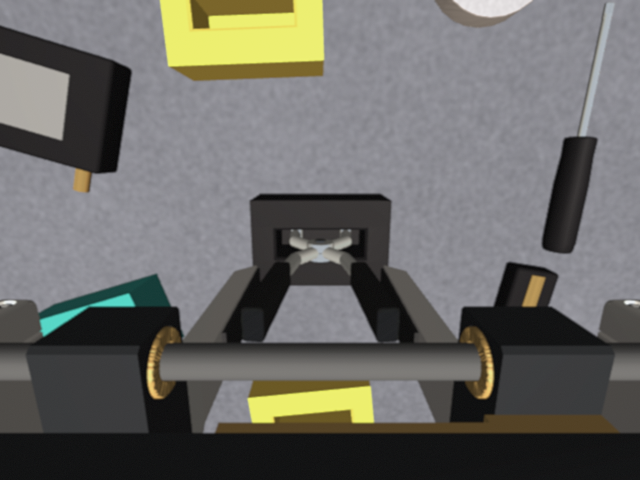

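Emit:
apply_moves --targets '[[0.1,[0,0,0],[0,0,0]],[0.1,[0,0,0],[0,0,0]],[0.1,[0,0,0],[0,0,0]],[0.1,[0,0,0],[0,0,0]]]'

```text
time: 6.4
tcp_pos: [0.5059, 0.1931, 0.1353]
tcp_rot: [-3.117, -0.385, -0.009]
ft_force: [-0.4, 0.7, -0.8]
grip_width: 0.0664
```

```bash
python3 -c "
from h import *
st()"
```

```text
t 6.4 tcp [0.5059 0.1931 0.1353] F [-0.4046  0.728  -0.7849] T [ 0.0823  0.0509 -0.0526] w 0.06640479885261287
x [0.9699 0.2433 0.0055] z [ 0.0053  0.0014 -1.    ] yaw 0.24577776805960538
```

Emit:
apply_moves --targets '[[0.1,[0,0,0.006],[0,0.003,0]],[0.1,[0,0,0.01],[0,0.003,0]],[0.1,[0,0,0.015],[0,0,0]],[0.1,[0,0,0.02],[0,0,0]],[0.1,[0,0,0.02],[0,0,0]],[0.1,[0,0,0.02],[0,0,0]],[0.1,[0,0,0.02],[0,0,0]],[0.1,[0,0,0.02],[0,0,0]],[0.1,[0,0,0],[0,0,0]],[0.1,[0,0,0],[0,0,0]]]' --squeeze 5

```text
time: 7.23
tcp_pos: [0.501, 0.1922, 0.2729]
tcp_rot: [-3.117, -0.385, 0.016]
ft_force: [-0.7, 0.4, -2.3]
grip_width: 0.063
```

```bash
python3 -c "
from h import *
st()
p=optics.read_camera('wrist');save(p,'wrist6.png');p=optics.read_camera('side');save(p,'side6.png')
cv2.imwrite('pics/side6c.png',cv2.resize(p['image'][130:380,170:400],None,fx=2.4,fy=2.4,interpolation=cv2.INTER_CUBIC)[:,:,::-1])
for t in ['pliers_grip','pliers_jaws']:
    print(t,[(np.round(r['at'],1),round(r['p'],2)) for r in spotter.pinpoint(p,t)[:4]])
"
```

```text
t 7.2333 tcp [0.501  0.1922 0.2729] F [-0.6798  0.3677 -2.3408] T [-0.0402 -0.0333 -0.0049] w 0.06303811188593844
x [ 0.9699  0.2435 -0.0099] z [-0.0102 -0.     -0.9999] yaw 0.24595601434370978
pliers_grip [(array([259. , 234.7]), 0.64)]
pliers_jaws [(array([264.8, 289.6]), 0.77), (array([399.4, 184.5]), 0.44)]
```

View pics/wrist6.png

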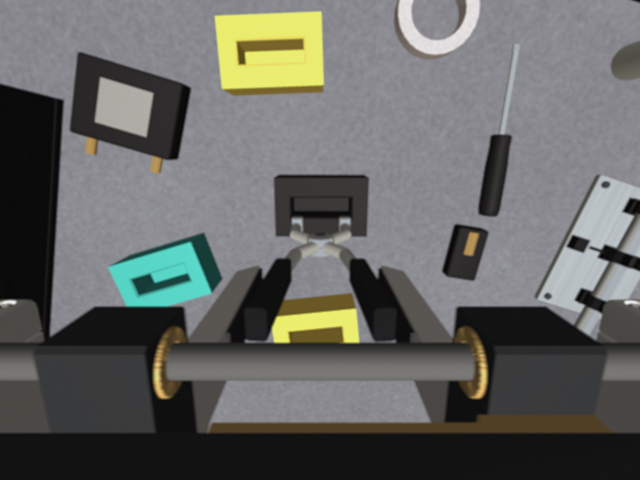

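View pics/side6c.png

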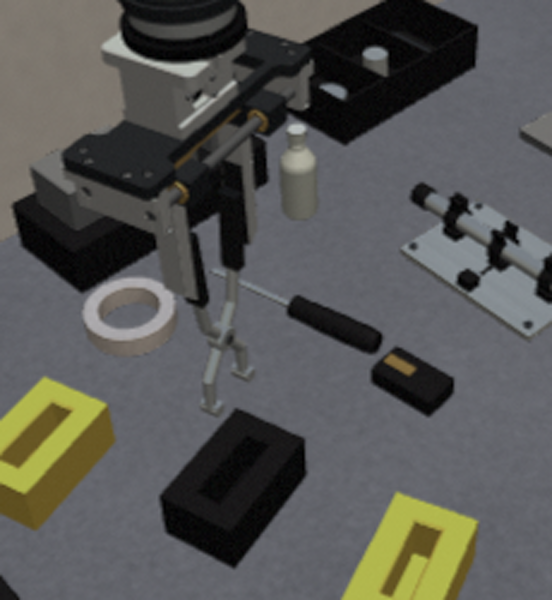

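The pliers lifted cleanly: width 63 mm, weight 2.3 N. Zooming in on the jaws and the empty slot.

```bash
python3 - <<'E'
from h import *
st()
p=optics.read_camera('wrist')
a=p["image"][:,:,::-1]
cv2.imwrite("pics/w7a.png",cv2.resize(a[170:270,265:375],None,fx=7,fy=6,interpolation=cv2.INTER_CUBIC))
t=optics.read_camera('top');save(t,"top7.png")
for q in (p,t):
  for n in ["slot","lugs","base","pliers_jaws","pliers_grip"]:
    print(n,[(np.round(r['at'],1),round(r['p'],2)) for r in spotter.pinpoint(q,n)[:4]])
E
```

```text
t 7.4333 tcp [0.4999 0.192  0.2707] F [ 0.5541  0.2301 -2.2945] T [ 0.0103 -0.0104  0.0146] w 0.06262321353113844
x [ 0.9698  0.2434 -0.0142] z [-0.0144 -0.0009 -0.9999] yaw 0.245894909362523
slot [(array([314. , 323.5]), 0.96), (array([275.4,  62.2]), 0.9), (array([172.2, 265.1]), 0.84), (array([321.5, 205.4]), 0.63)]
lugs [(array([634.4, 261.7]), 0.69)]
base [(array([600.8, 251.7]), 0.56)]
pliers_jaws [(array([495.4, 132.7]), 0.53)]
pliers_grip [(array([499.6, 133.8]), 0.58)]
slot [(array([186. , 308.4]), 0.93), (array([260.6, 322.5]), 0.86), (array([253.7, 262. ]), 0.79), (array([391.6, 254.1]), 0.39)]
lugs [(array([392.5, 250.8]), 0.56)]
base [(array([389.5, 252.6]), 0.84), (array([465.9, 274.7]), 0.15)]
pliers_jaws [(array([245.5, 260.2]), 0.46)]
pliers_grip [(array([319.9, 216.4]), 0.7), (array([239.6, 247.2]), 0.52)]
```

View pics/w7a.png

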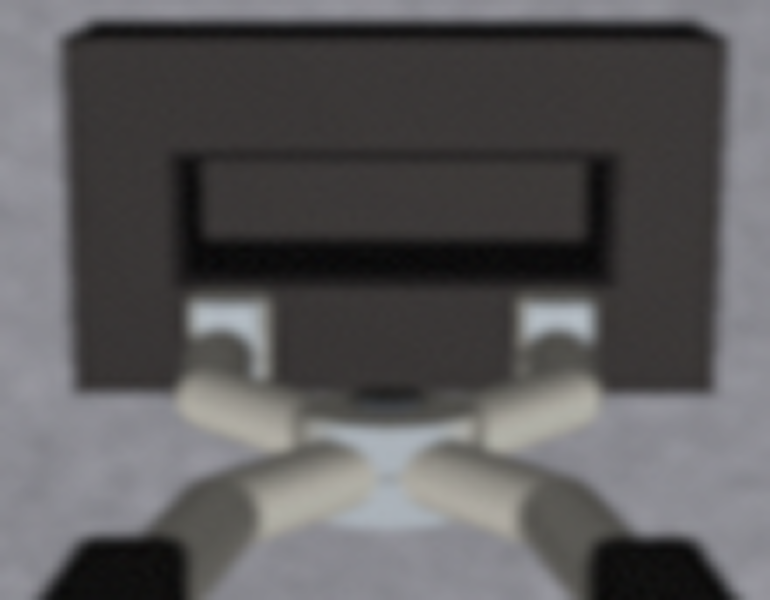

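```bash
python3 - <<'E'
from h import *
p=optics.read_camera('wrist');t=optics.read_camera('top');s=optics.read_camera('side')
for uv in [(395.1,254.4),(394.3,254.2),(392.5,250.8)]: print(onz(t,uv,.05))
for uv in [(378.7,222.3),(378.2,221.9)]: print(onz(s,uv,.05))
# plate corners in topc crop (3.4x from 200,200)
f=lambda u,v:(200+(u-1)/3.4,200+(v-1)/3.4)
C=np.array([onz(t,f(*c),.01) for c in [(577,76),(720,87),(713,298),(568,288)]]);print(C,C.mean(0))
for i in range(4):
    d=C[(i+1)%4]-C[i];print(np.linalg.norm(d),d)
# slot
g=lambda u,v:(265+(u-3)/7,170+(v-2.5)/6)
S=np.array([onz(p,g(*c),.05) for c in [(180,155),(612,155),(610,283),(182,283)]]);print(S,S.mean(0))
for i in range(4):
    d=S[(i+1)%4]-S[i];print(np.linalg.norm(d),np.arctan2(d[1],d[0]))
C=np.array([onz(p,g(*c),.05) for c in [(66,40),(725,42),(712,390),(76,390)]]);print(C.mean(0))
for i in range(4):
    d=C[(i+1)%4]-C[i];print(np.linalg.norm(d),np.arctan2(d[1],d[0]))
tc=np.array([.4999,.192,.2707]);z=np.array([-.0144,-.0009,-.9999])
for k in [.1203,.1253,.1303]: print(proj(p,tc+z*k),proj(s,tc+z*k))
for uv in [(270,330),(518,330)]: print(onz(p,g(*uv),.15))
print("E",p["extrinsics"])
save(s,"side7.png");cv2.imwrite('pics/side7c.png',cv2.resize(s['image'][240:320,220:310],None,fx=8,fy=7,interpolation=cv2.INTER_CUBIC)[:,:,::-1])
E
```

```text
[ 0.5232 -0.2112  0.05  ]
[ 0.5238 -0.209   0.05  ]
[ 0.5332 -0.2041  0.05  ]
[ 0.5442 -0.2093  0.05  ]
[ 0.546  -0.2097  0.05  ]
[[ 0.6227 -0.1441  0.01  ]
 [ 0.6148 -0.2638  0.01  ]
 [ 0.4372 -0.2553  0.01  ]
 [ 0.444  -0.1361  0.01  ]] [ 0.5297 -0.1998  0.01  ]
0.12000767173400896 [-0.008  -0.1197  0.    ]
0.17782176453403145 [-0.1776  0.0085  0.    ]
0.11938962740697125 [0.0068 0.1192 0.    ]
0.1789357134767639 [ 0.1788 -0.008   0.    ]
[[0.5093 0.2317 0.05  ]
 [0.527  0.1616 0.05  ]
 [0.5024 0.1551 0.05  ]
 [0.4846 0.2257 0.05  ]] [0.5058 0.1935 0.05  ]
0.07226142120694996 -1.3243402556874984
0.025401136240564587 -2.885525889503204
0.07272963655636826 1.8175099658820404
0.025419683782563176 0.237640183468229
[0.5058 0.1937 0.05  ]
0.108719074583588 -1.3280595982621053
0.0690201383713138 -2.892749908600643
0.10953017058626323 1.817731640788376
0.06947980941079462 0.23714233863050674
[320.7356 232.9039] [264.5463 291.2547]
[320.7299 231.6796] [264.7837 293.1106]
[320.7243 230.4925] [265.0195 294.9533]
[0.5017 0.2091 0.15  ]
[0.5095 0.1782 0.15  ]
E [[ 0.2434  0.9384  0.2451  0.5701]
 [-0.9699  0.2366  0.0575  0.2095]
 [-0.0041 -0.2517  0.9678  0.4521]
 [ 0.      0.      0.      1.    ]]
```

View pics/side7c.png

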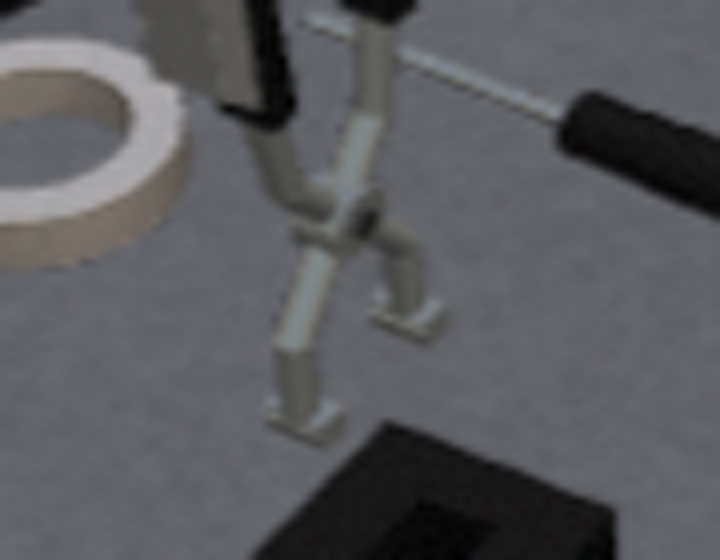

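Emit:
apply_moves --targets '[[0.1,[0.001,-0.01,0.002],[0,-0.007,-0.02]],[0.1,[0.002,-0.02,0],[0,-0.007,-0.03]],[0.1,[0.003,-0.035,0],[0,0,-0.03]],[0.1,[0.003,-0.04,0],[0,0,-0.03]],[0.1,[0.003,-0.04,0],[0,0,-0.03]],[0.1,[0.003,-0.04,0],[0,0,-0.03]],[0.1,[0.003,-0.04,0],[0,0,-0.03]],[0.1,[0.003,-0.04,0],[0,0,-0.03]],[0.1,[0.003,-0.035,0],[0,0,-0.03]],[0.1,[0.003,-0.025,0],[0,0,-0.02]],[0.1,[0.002,-0.015,0],[0,0,0]],[0.1,[0,0,0],[0,0,0]]]' --squeeze 5

```text
time: 9.18
tcp_pos: [0.5256, -0.1687, 0.2779]
tcp_rot: [3.132, -0.086, 0.017]
ft_force: [1.2, -0.2, -2.7]
grip_width: 0.062
```

```bash
python3 -c "
from h import *
st()"
```

```text
t 9.1833 tcp [ 0.5256 -0.1687  0.2779] F [ 1.2282 -0.177  -2.6808] T [0.0412 0.0085 0.0141] w 0.0620435795821597
x [ 0.9984 -0.0549  0.0113] z [ 0.0108 -0.0089 -0.9999] yaw -0.055039405797674495
```

Emit:
apply_moves --targets '[[0.1,[0.002,-0.018,0],[0.009,0.011,0]],[0.1,[0.001,-0.014,-0.003],[0,0,0]],[0.1,[0,0,0],[0,0,0]],[0.1,[0,0,0],[0,0,0]]]' --squeeze 5

```text
time: 9.52
tcp_pos: [0.5273, -0.2022, 0.2751]
tcp_rot: [-3.138, 0.092, 0.0]
ft_force: [-0.5, 0.4, -1.8]
grip_width: 0.0622
```

```bash
python3 -c "
from h import *
st()
p=optics.read_camera('wrist');save(p,'wrist8.png')
s=optics.read_camera('side');save(s,'side8.png')
for q in (p,s):
  for n in ['lugs','base','pliers_jaws','clip_right']:
    print(n,[(np.round(r['at'],1),round(r['p'],2)) for r in spotter.pinpoint(q,n)[:4]])
cv2.imwrite('pics/w8a.png',cv2.resize(p['image'][130:280,230:410],None,fx=4,fy=4,interpolation=cv2.INTER_CUBIC)[:,:,::-1])
"
```

```text
t 9.5167 tcp [ 0.5273 -0.2022  0.2751] F [-0.5219  0.3601 -1.7598] T [ 0.0503 -0.001  -0.0291] w 0.06222911643562296
x [ 0.9983 -0.0589 -0.0004] z [-0.0003  0.0018 -1.    ] yaw -0.058906232107557105
lugs [(array([315.5, 208.9]), 0.58)]
base [(array([315. , 203.7]), 0.57)]
pliers_jaws []
clip_right [(array([314.4, 201. ]), 0.63)]
lugs [(array([376., 224.]), 0.87), (array([149. , 397.7]), 0.36)]
base [(array([377.8, 243.9]), 0.66), (array([380.1, 223.4]), 0.47)]
pliers_jaws [(array([403.1, 183.4]), 0.74), (array([386.2, 192.3]), 0.6), (array([269.2, 335.1]), 0.56)]
clip_right [(array([380.1, 237.5]), 0.38)]
```

View pics/wrist8.png

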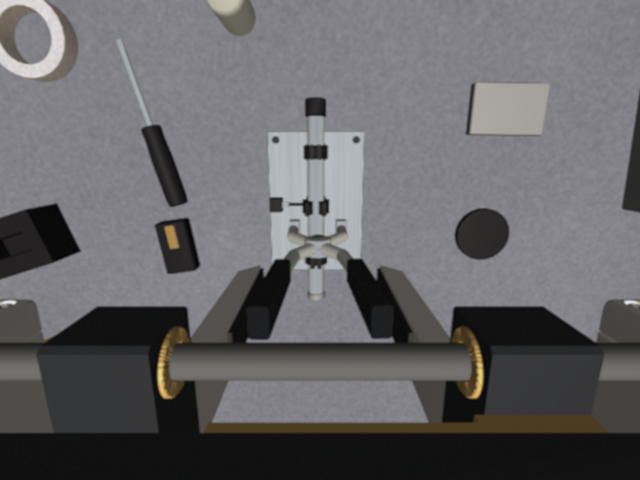

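View pics/w8a.png

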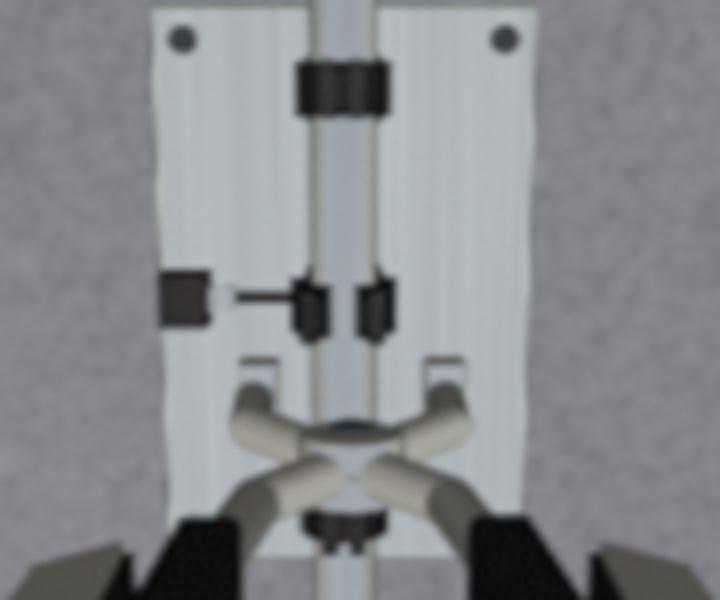

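View pics/side8.png

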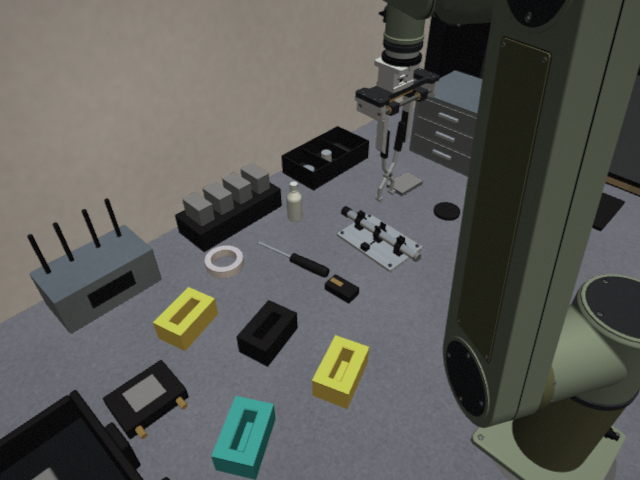

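```bash
cat > m.py <<'E'
from h import *
p=optics.read_camera('wrist');s=st()
f=lambda u,v:(230+(u-1.5)/4,130+(v-1.5)/4)
for nm,z,c in [("lugs",.058,[(311,306),(376,306)]),("tube",.031,[(342.5,10),(345.5,585)]),("plateL",.01,[(152,12),(169,550)]),("plateR",.01,[(537,12),(522,550)]),("plateTop",.01,[(152,10),(537,10)]),("plateBot",.01,[(170,556),(522,556)]),("screws",.01,[(182,39),(505,39)]),("tubeEdgeL",.031,[(312,10),(312,585)]),("tubeR",.031,[(375,10),(375,500)])]:
    a,b=[onz(p,f(*q),z) for q in c];d=b-a;print(nm,a,b,(a+b)/2,np.linalg.norm(d),np.arctan2(d[1],d[0]))
M=R.from_rotvec(s["tcp_rot"]).as_matrix()
for k in [.115,.12,.1253,.13]:
    j=s["tcp_pos"]+M[:,2]*k;print(k,j,(proj(p,j)-[230,130])*4+1.5)
for c in [(276,375),(425,375),(238,375),(468,375)]: print(onz(p,f(*c),s["tcp_pos"][2]-.122))
E
python3 m.py
```

```text
t 10.0667 tcp [ 0.5276 -0.2022  0.2753] F [-0.5835 -0.6713 -2.2606] T [0.0568 0.0385 0.0183] w 0.06235731180354208
x [ 0.9983 -0.0577 -0.    ] z [ 0.      0.0009 -1.    ] yaw -0.057762229131317865
lugs [ 0.5367 -0.1869  0.058 ] [ 0.5356 -0.2058  0.058 ] [ 0.5362 -0.1964  0.058 ] 0.01894887780526847 -1.6280025528160804
tube [ 0.6201 -0.2008  0.031 ] [ 0.4402 -0.1908  0.031 ] [ 0.5302 -0.1958  0.031 ] 0.1802539990596983 3.086240943221225
plateL [ 0.6241 -0.1414  0.01  ] [ 0.4485 -0.1306  0.01  ] [ 0.5363 -0.136   0.01  ] 0.17596264320659258 3.0803816711181264
plateR [ 0.6172 -0.2607  0.01  ] [ 0.4416 -0.2509  0.01  ] [ 0.5294 -0.2558  0.01  ] 0.175848513746473 3.085782269506536
plateTop [ 0.6247 -0.1414  0.01  ] [ 0.6178 -0.2608  0.01  ] [ 0.6213 -0.2011  0.01  ] 0.1195234893767723 -1.6284975940310247
plateBot [ 0.4463 -0.1308  0.01  ] [ 0.4395 -0.2509  0.01  ] [ 0.4429 -0.1908  0.01  ] 0.12030541607806734 -1.6275422545511342
screws [ 0.6155 -0.15    0.01  ] [ 0.6097 -0.2506  0.01  ] [ 0.6126 -0.2003  0.01  ] 0.10076645954110804 -1.6284512778517946
tubeEdgeL [ 0.6207 -0.1917  0.031 ] [ 0.4408 -0.1798  0.031 ] [ 0.5307 -0.1858  0.031 ] 0.1802710306296636 3.0754431936607127
tubeR [ 0.6196 -0.2104  0.031 ] [ 0.4686 -0.202   0.031 ] [ 0.5441 -0.2062  0.031 ] 0.15121145975687156 3.086489763071436
0.115 [ 0.5276 -0.2021  0.1603] [365.1015 413.6613]
0.12 [ 0.5276 -0.2021  0.1553] [365.068  408.5754]
0.1253 [ 0.5276 -0.2021  0.15  ] [365.0337 403.3561]
0.13 [ 0.5276 -0.2021  0.1453] [365.0041 398.8688]
[ 0.536  -0.1826  0.1533]
[ 0.5341 -0.2159  0.1533]
[ 0.5365 -0.174   0.1533]
[ 0.5335 -0.2256  0.1533]
```

The lugs are centred near (0.533, -0.196). Plate yaw is -0.058, which matches the tool. The jaws sit at about y -0.1995, so I'll shift and partly descend.

Emit:
apply_moves --targets '[[0.1,[0.001,0.0035,-0.015],[0,0,0]],[0.1,[0,0,-0.02],[0,0,0]],[0.1,[0,0,-0.02],[0,0,0]],[0.1,[0,0,-0.015],[0,0,0]],[0.1,[0,0,0],[0,0,0]],[0.1,[0,0,0],[0,0,0]]]' --squeeze 5

```text
time: 10.57
tcp_pos: [0.5299, -0.1988, 0.2055]
tcp_rot: [3.139, -0.09, 0.008]
ft_force: [0.1, -0.1, -1.8]
grip_width: 0.0626
```

```bash
python3 -c "
from h import *
st()
p=optics.read_camera('wrist');save(p,'wrist9.png')
s=optics.read_camera('side');save(s,'side9.png')
cv2.imwrite('pics/w9a.png',cv2.resize(p['image'][170:270,260:380],None,fx=6,fy=6,interpolation=cv2.INTER_CUBIC)[:,:,::-1])
cv2.imwrite('pics/s9a.png',cv2.resize(s['image'][130:270,320:440],None,fx=4.2,fy=4.2,interpolation=cv2.INTER_CUBIC)[:,:,::-1])
"
```

```text
t 10.5667 tcp [ 0.5299 -0.1988  0.2055] F [ 0.1404 -0.114  -1.7964] T [ 0.0569 -0.0278 -0.0357] w 0.06255836861119467
x [ 0.9983 -0.0572  0.0052] z [ 0.0051 -0.0018 -1.    ] yaw -0.05728766701878893
```

View pics/w9a.png

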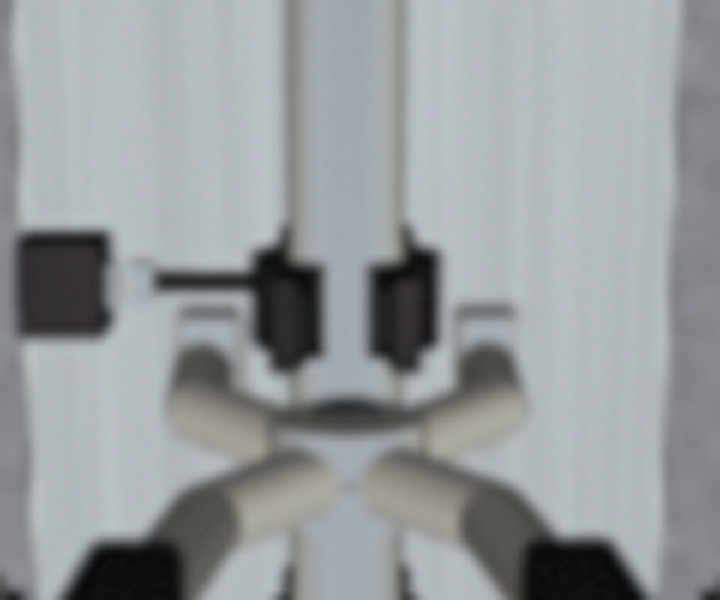

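View pics/s9a.png

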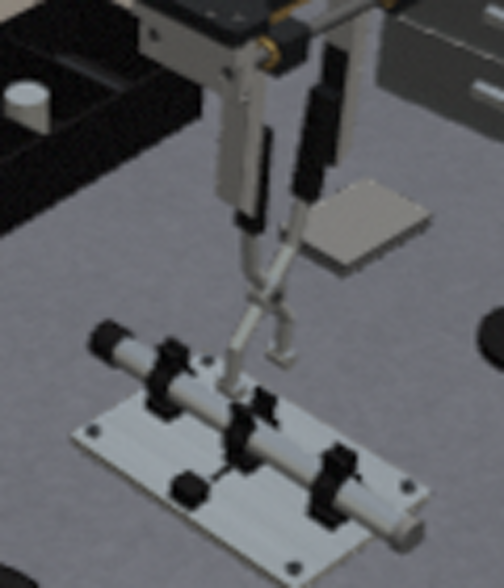

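```bash
python3 -c "
from h import *
s=st()
p=optics.read_camera('wrist')
f=lambda u,v:(260+(u-2.5)/6,170+(v-2.5)/6)
for z in (.082,.087): print('jaw far edge',onz(p,f(348,308),z))
print('cam',p['extrinsics'][:3,3])
for v in (262,310,358): print('lug',onz(p,f(347,v),.058))
print('housing',onz(p,f(63,232),.024),onz(p,f(63,335),.024))
print('jawgap',onz(p,f(240,325),.085),onz(p,f(457,325),.085),onz(p,f(180,325),.085),onz(p,f(515,325),.085))
print('lugs',onz(p,f(257,310),.058),onz(p,f(437,310),.058))
M=R.from_rotvec(s['tcp_rot']).as_matrix();print(s['tcp_pos']+M[:,2]*.1235)
"
```

```text
t 10.6667 tcp [ 0.5303 -0.199   0.2062] F [-0.8548 -0.1666 -2.7418] T [ 0.0477  0.0441 -0.0374] w 0.06285263070921092
x [ 0.9983 -0.0574  0.0064] z [ 0.0063 -0.0024 -1.    ] yaw -0.05743557349503107
jaw far edge [ 0.5403 -0.197   0.082 ]
jaw far edge [ 0.5413 -0.1971  0.087 ]
cam [ 0.5984 -0.2022  0.3873]
lug [ 0.5433 -0.1968  0.058 ]
lug [ 0.5355 -0.1964  0.058 ]
lug [ 0.5275 -0.1959  0.058 ]
housing [ 0.5459 -0.1463  0.024 ] [ 0.5273 -0.1446  0.024 ]
jawgap [ 0.5393 -0.1808  0.085 ] [ 0.5374 -0.2131  0.085 ] [ 0.5398 -0.1718  0.085 ] [ 0.5369 -0.2218  0.085 ]
lugs [ 0.5363 -0.1818  0.058 ] [ 0.5346 -0.211   0.058 ]
[ 0.5311 -0.1993  0.0827]
```

Emit:
apply_moves --targets '[[0.1,[0.003,0.0005,-0.008],[0.0,0.005,0]],[0.1,[0,0,0],[0,0,0]],[0.1,[0,0,0],[0,0,0]]]' --squeeze 5

```text
time: 10.97
tcp_pos: [0.5361, -0.1999, 0.2016]
tcp_rot: [3.134, -0.09, 0.012]
ft_force: [0.1, 0.6, -1.8]
grip_width: 0.0618
```

```bash
python3 -c "
from h import *
st()
p=optics.read_camera('wrist');save(p,'wrist10.png')
cv2.imwrite('pics/w10a.png',cv2.resize(p['image'][170:270,260:380],None,fx=6,fy=6,interpolation=cv2.INTER_CUBIC)[:,:,::-1])
"
```

```text
t 10.9667 tcp [ 0.5361 -0.1999  0.2016] F [ 0.1472  0.5725 -1.8338] T [ 0.0881  0.0354 -0.0546] w 0.06183225910339366
x [ 0.9983 -0.0575  0.008 ] z [ 0.0077 -0.0063 -1.    ] yaw -0.057537326075232646
```

View pics/w10a.png

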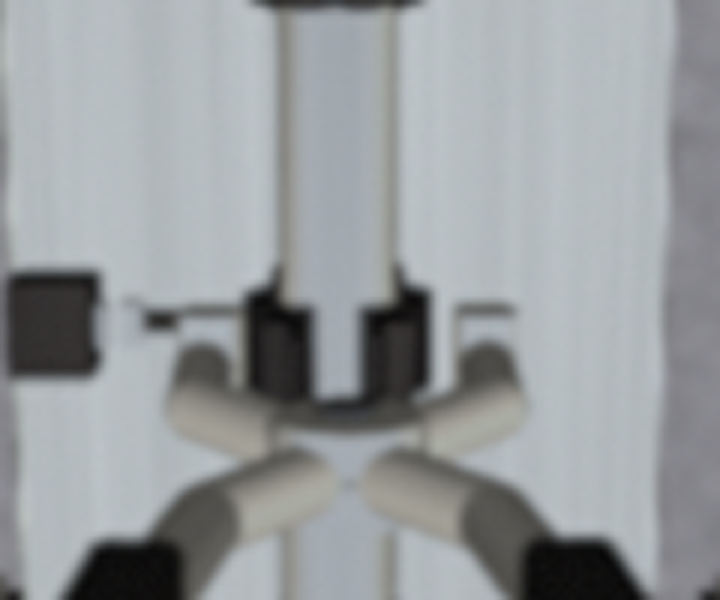

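Emit:
apply_moves --targets '[[0.1,[-0.0025,0.001,-0.001],[0.006,0.008,0]],[0.1,[0,0,0],[0,0,0]]]' --squeeze 5

```text
time: 11.18
tcp_pos: [0.5335, -0.1988, 0.2009]
tcp_rot: [-3.14, 0.09, 0.001]
ft_force: [-0.6, -0.2, -1.6]
grip_width: 0.0625
```

```bash
python3 -c "
from h import *
st()
p=optics.read_camera('wrist');save(p,'wrist11.png')
cv2.imwrite('pics/w11a.png',cv2.resize(p['image'][170:270,260:380],None,fx=6,fy=6,interpolation=cv2.INTER_CUBIC)[:,:,::-1])
"
```

```text
t 11.1833 tcp [ 0.5335 -0.1988  0.2009] F [-0.6228 -0.2075 -1.5658] T [ 0.0506  0.0692 -0.0437] w 0.06246799571765727
x [ 0.9984 -0.0573 -0.0007] z [-0.0006  0.0002 -1.    ] yaw -0.0573232642550007
```

View pics/w11a.png

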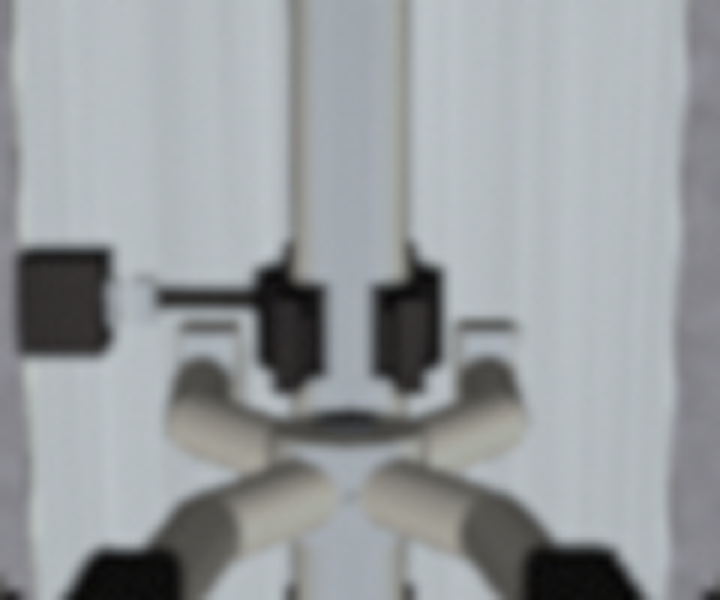

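```bash
python3 -c "
from h import *
s=st()
p=optics.read_camera('wrist')
f=lambda u,v:(260+(u-2.5)/6,170+(v-2.5)/6)
for z in (.077,.082): print('jaw far edge',onz(p,f(348,325),z))
for v in (280,330,380): print('lug',onz(p,f(349,v),.058))
print('jawgap',onz(p,f(240,340),.08),onz(p,f(457,340),.08))
print('lugs',onz(p,f(258,330),.058),onz(p,f(440,330),.058))
"
```

```text
t 11.2333 tcp [ 0.5338 -0.1988  0.201 ] F [ 0.1232 -0.4024 -2.2818] T [ 0.0564  0.0005 -0.007 ] w 0.06260391114032404
x [ 0.9984 -0.0574  0.    ] z [ 0.     -0.0002 -1.    ] yaw -0.057432363545590295
jaw far edge [ 0.5404 -0.1964  0.077 ]
jaw far edge [ 0.5414 -0.1965  0.082 ]
lug [ 0.5438 -0.1966  0.058 ]
lug [ 0.5356 -0.1961  0.058 ]
lug [ 0.5274 -0.1956  0.058 ]
jawgap [ 0.5396 -0.1802  0.08  ] [ 0.5378 -0.2126  0.08  ]
lugs [ 0.5365 -0.1816  0.058 ] [ 0.5348 -0.2107  0.058 ]
```

Emit:
apply_moves --targets '[[0.1,[0.001,0,-0.008],[0,0,0]],[0.1,[0,0,-0.008],[0,0,0]],[0.1,[0,0,-0.006],[0,0.003,0]],[0.1,[0,0,0],[0,0,0]]]' --squeeze 5

```text
time: 11.62
tcp_pos: [0.5349, -0.199, 0.1772]
tcp_rot: [3.139, -0.09, -0.003]
ft_force: [-0.5, 0.9, -1.6]
grip_width: 0.0611
```

```bash
cat > look.py <<'E'
import sys
from h import *
n=sys.argv[1]
s=st()
p=optics.read_camera('wrist');save(p,'wrist%s.png'%n)
cv2.imwrite('pics/w%sa.png'%n,cv2.resize(p['image'][170:270,260:380],None,fx=6,fy=6,interpolation=cv2.INTER_CUBIC)[:,:,::-1])
if len(sys.argv)>2:
    q=optics.read_camera('side');save(q,'side%s.png'%n)
    cv2.imwrite('pics/s%sa.png'%n,cv2.resize(q['image'][170:270,330:430],None,fx=6,fy=6,interpolation=cv2.INTER_CUBIC)[:,:,::-1])
E
python3 look.py 12 s
```

```text
t 11.6167 tcp [ 0.5349 -0.199   0.1772] F [-0.4854  0.9    -1.6318] T [ 0.0125  0.0668 -0.0192] w 0.06106917052446443
x [ 0.9983 -0.0576 -0.0021] z [-0.0021 -0.0007 -1.    ] yaw -0.05763024557216679
```

View pics/w12a.png

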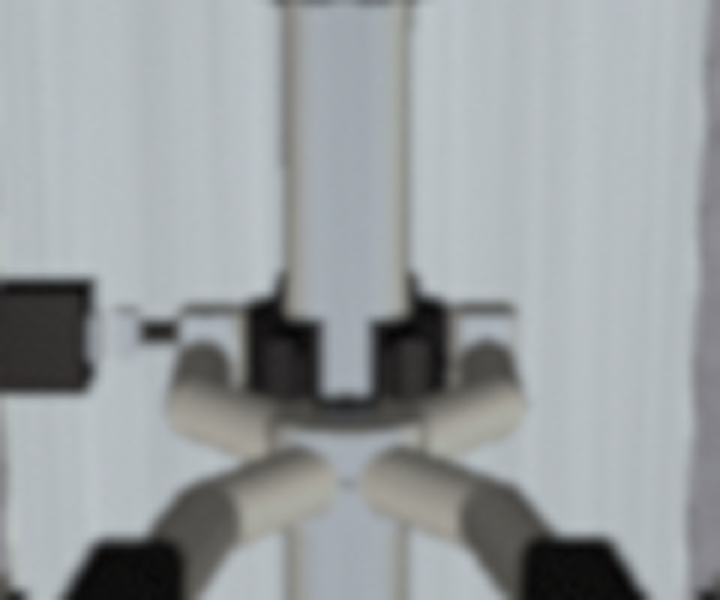

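View pics/s12a.png

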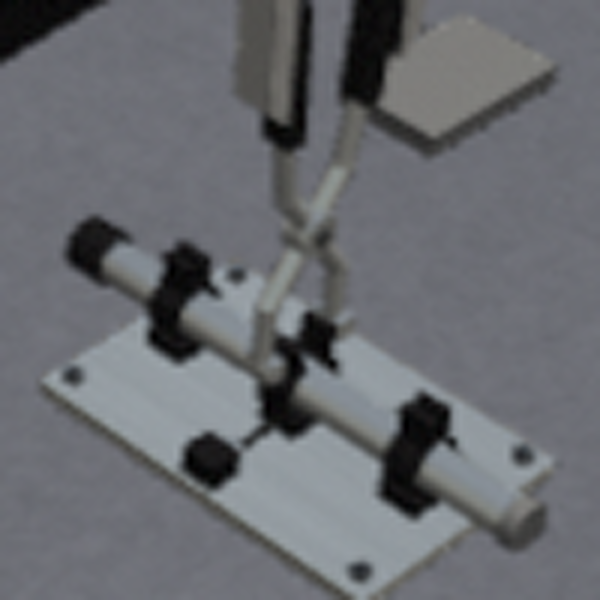

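```bash
python3 -c "
from h import *
s=st()
p=optics.read_camera('wrist');q=optics.read_camera('side')
f=lambda u,v:(260+(u-2.5)/6,170+(v-2.5)/6)
for z in (.053,.058): print('jaw far edge',onz(p,f(348,306),z))
for v in (298,322,398): print('lug',onz(p,f(349,v),.058))
print('housing',onz(p,f(45,282),.024),onz(p,f(45,390),.024))
y=np.array([.0576,.9983,0])
for c,n in [((.5356,-.196,.058),'lug'),((.534,-.1965,.0545),'jaws')]:
  for d in (-.0175,-.01,.01,.0175): print(n,d,(proj(q,np.array(c)+y*d)-[330,170])*6+2.5)
"
```

```text
t 11.7167 tcp [ 0.5355 -0.1993  0.1783] F [-0.7825  0.1322 -1.6032] T [ 0.1187  0.0064 -0.0001] w 0.06217943689285958
x [ 0.9983 -0.0575 -0.0006] z [-0.0007 -0.0014 -1.    ] yaw -0.05756318811349251
jaw far edge [ 0.5447 -0.1971  0.053 ]
jaw far edge [ 0.5457 -0.1972  0.058 ]
lug [ 0.5469 -0.1974  0.058 ]
lug [ 0.5432 -0.1972  0.058 ]
lug [ 0.5316 -0.1965  0.058 ]
housing [ 0.5459 -0.147   0.024 ] [ 0.5276 -0.1453  0.024 ]
lug -0.0175 [320.9376 306.8266]
lug -0.01 [308.5094 314.8089]
lug 0.01 [274.9848 336.3409]
lug 0.0175 [262.2675 344.5089]
jaws -0.0175 [324.0942 314.6417]
jaws -0.01 [311.6938 322.6368]
jaws 0.01 [278.2451 344.2028]
jaws 0.0175 [265.5568 352.3836]
```

```bash
cat > ov.py <<'E'
from h import *
import sys
q=optics.read_camera('side');s=st()
img=cv2.imread(sys.argv[1]);x0,y0,S=350,190,13
c=cv2.resize(img[y0:y0+46,x0:x0+60],None,fx=S,fy=S,interpolation=cv2.INTER_CUBIC);raw=c.copy()
X=np.array([.9983,-.0576,0]);Y=np.array([.0576,.9983,0]);Z=np.array([0,0,1.])
def box(o,lo,hi,col):
    P=[o+X*a+Y*b+Z*d for a in (lo[0],hi[0]) for b in (lo[1],hi[1]) for d in (lo[2],hi[2])]
    U=[((proj(q,p)-[x0,y0])*S+S/2-.5).astype(int) for p in P]
    for i in range(8):
        for b in (1,2,4):
            if not i&b: cv2.line(c,tuple(map(int,U[i])),tuple(map(int,U[i|b])),col,1)
B=np.array([.5350,-.196,0])
box(B,(-.09,-.06,0),(.09,.06,.01),(0,255,255))
for y in (-.0125,.0075): box(B,(-.008,y,.043),(.008,y+.005,.058),(0,255,0))
box(B,(-.1,-.01,.021),(.1,.01,.041),(255,255,0))
J=np.array([.5365,-.1963,float(sys.argv[2])])
for a,b in ((-.026,-.017),(.017,.026)): box(J,(-.008,a,-.005),(.008,b,.005),(0,0,255))
cv2.imwrite(sys.argv[3],c)
cv2.imwrite(sys.argv[3].replace('.png','r.png'),raw)
E
python3 ov.py pics/side12.png .0535 pics/ov12.png
```

```text
t 11.8667 tcp [ 0.5363 -0.1998  0.1797] F [ 0.8905 -0.4713 -1.542 ] T [0.071  0.0182 0.043 ] w 0.06260003515974781
x [ 0.9983 -0.0576  0.0019] z [ 0.0017 -0.0027 -1.    ] yaw -0.05764250156356274
```

View pics/ov12.png

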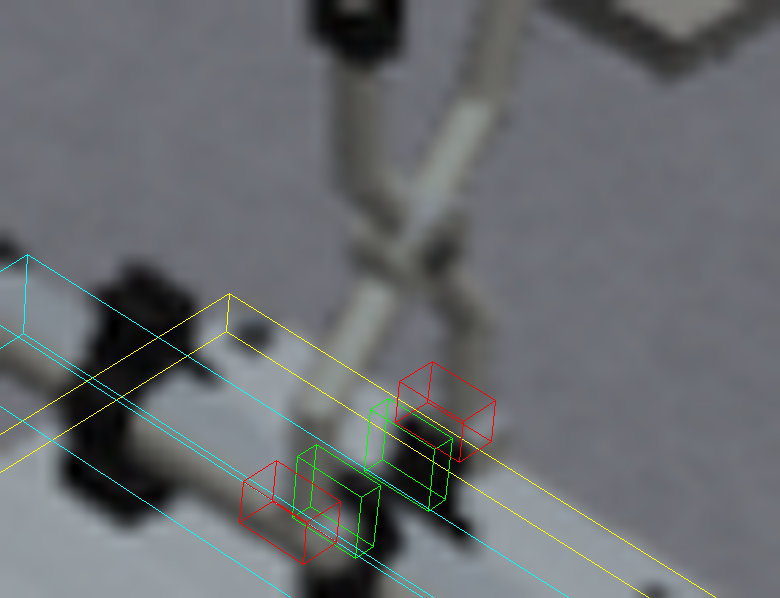

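View pics/ov12r.png

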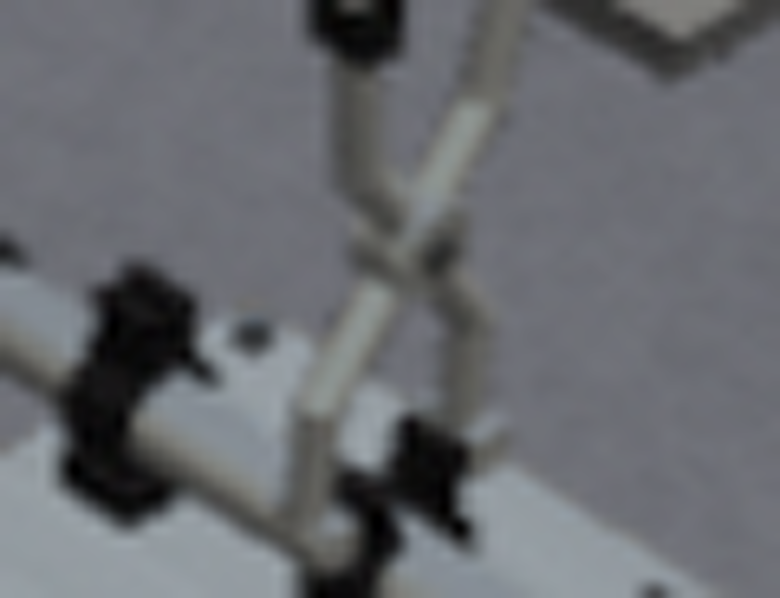

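The side overlay shows the jaws straddling the lugs at about nose height 0.054–0.055, centred. I'll now close gently in steps.

Emit:
apply_moves --targets '[[0.2,[-0.0007,0.0005,-0.0005],[0.002,0.001,0]],[0.15,[0,0,0],[0,0,0]],[0.1,[0,0,0],[0,0,0]],[0.1,[0,0,0],[0,0,0]]]' --squeeze 12

```text
time: 12.2
tcp_pos: [0.5363, -0.1996, 0.1805]
tcp_rot: [3.139, -0.09, 0.004]
ft_force: [-1.2, 0.0, -1.7]
grip_width: 0.0518
```

```bash
python3 look.py 13
```

```text
t 12.2 tcp [ 0.5363 -0.1996  0.1805] F [-1.1615  0.037  -1.6548] T [-0.0236  0.068  -0.0671] w 0.05182629306226012
x [ 0.9983 -0.0576  0.0029] z [ 0.0028 -0.0018 -1.    ] yaw -0.05758851775291076
```

View pics/w13a.png

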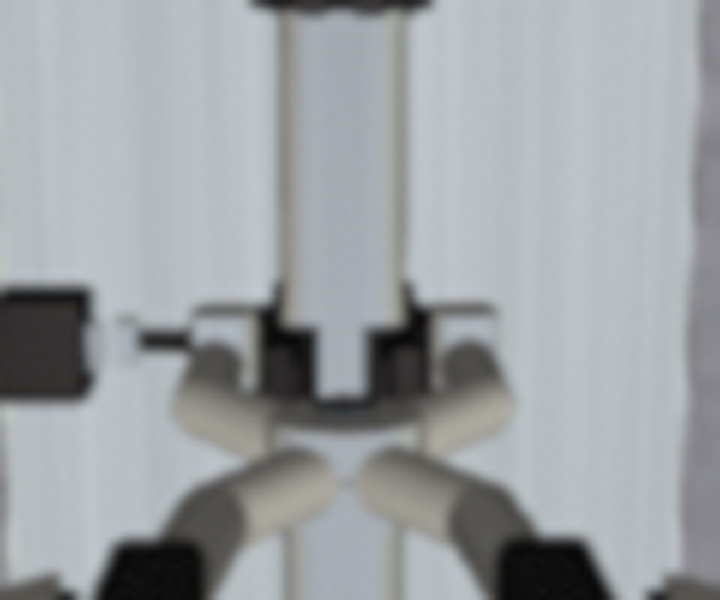

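Claw-to-width is linear (0.1 gives 51.8 mm), and the jaws are centred right at the lugs. Next step is 45 mm with the force capped at 23 N.

Emit:
apply_moves --targets '[[0.04,[0,0,0],[0,0,0]],[0,[0,0,0],[0,0,0]],[-0.04,[0,0,0],[0,0,0]],[-0.04,[0,0,0],[0,0,0]]]' --squeeze 22

```text
time: 12.58
tcp_pos: [0.5365, -0.1987, 0.1809]
tcp_rot: [-3.14, 0.091, -0.005]
ft_force: [0.1, -0.1, -1.2]
grip_width: 0.0455
```

```bash
python3 look.py 14
```

```text
t 12.5833 tcp [ 0.5365 -0.1987  0.1809] F [ 0.0745 -0.0627 -1.1524] T [ 0.2483 -0.0335 -0.0751] w 0.04550305792140695
x [ 0.9983 -0.0577  0.0034] z [ 0.0035  0.0002 -1.    ] yaw -0.057694161509588865
```

View pics/w14a.png

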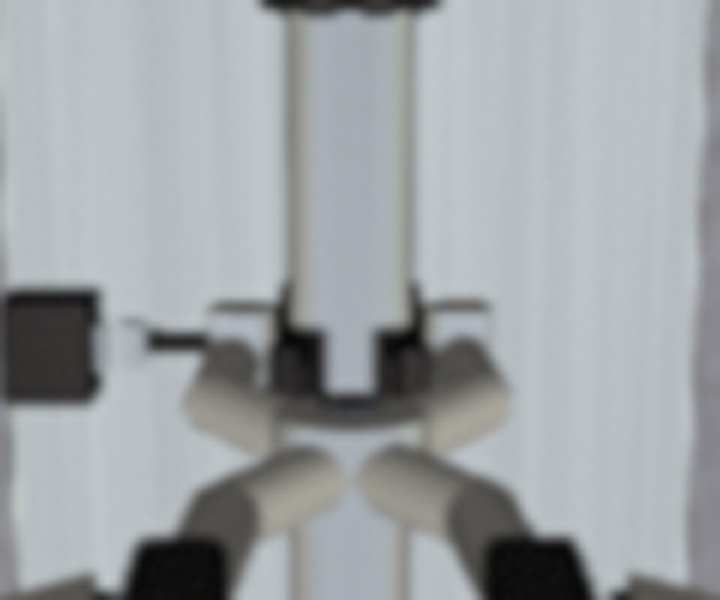

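Emit:
apply_moves --targets '[[-0.07,[0,0,0],[0,0,0]],[-0.1,[0,0,0],[0,0,0]],[-0.1,[0,0,0],[0,0,0]]]' --squeeze 22

```text
time: 12.88
tcp_pos: [0.5367, -0.1986, 0.1814]
tcp_rot: [-3.14, 0.09, -0.006]
ft_force: [0.2, 0.7, -1.8]
grip_width: 0.0431
```

```bash
python3 look.py 15
```

```text
t 12.8833 tcp [ 0.5367 -0.1986  0.1814] F [ 0.2498  0.695  -1.7992] T [0.1626 0.0059 0.039 ] w 0.04308061191719053
x [ 0.9983 -0.0574  0.0038] z [ 0.0038  0.0001 -1.    ] yaw -0.05746752917453657
```

View pics/w15a.png

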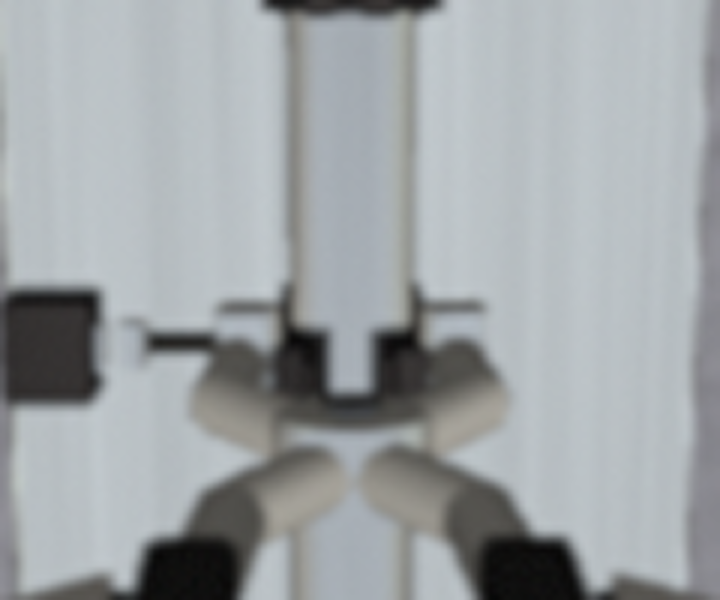

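Emit:
apply_moves --targets '[[-0.12,[0,0,-0.001],[0,0,0]],[-0.14,[0,0,-0.001],[0,0,0]],[-0.14,[0,0,0],[0,0,0]]]' --squeeze 22

```text
time: 13.18
tcp_pos: [0.5379, -0.199, 0.1818]
tcp_rot: [3.139, -0.09, 0.011]
ft_force: [-2.6, 1.1, -1.5]
grip_width: 0.0409
```

```bash
python3 look.py 16
```

```text
t 13.1833 tcp [ 0.5379 -0.199   0.1818] F [-2.6089  1.0613 -1.4664] T [ 0.3864  0.2005 -0.005 ] w 0.04085131095776005
x [ 0.9983 -0.0574  0.007 ] z [ 0.0069 -0.001  -1.    ] yaw -0.05740968963369974
```

View pics/w16a.png

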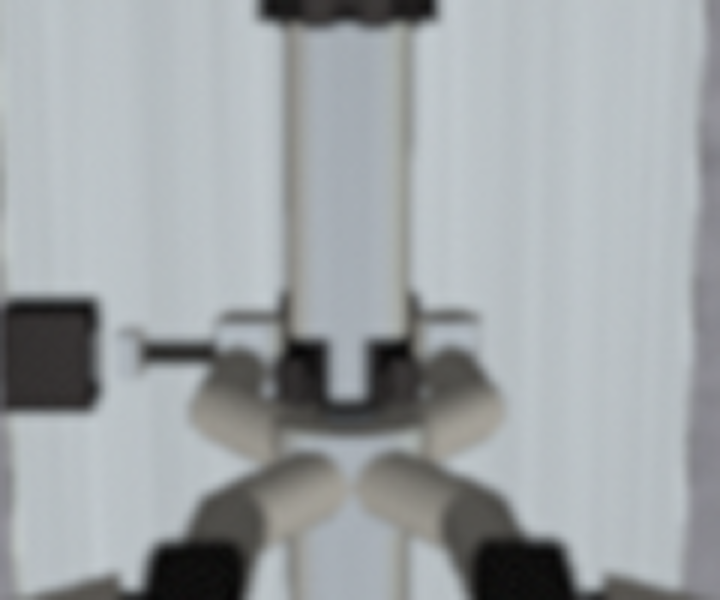

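Emit:
apply_moves --targets '[[-0.16,[-0.001,0,-0.003],[0,0.005,0]],[-0.18,[0,0,-0.001],[0,0,0]],[-0.18,[0,0,0],[0,0,0]]]' --squeeze 22

```text
time: 13.48
tcp_pos: [0.5382, -0.199, 0.1795]
tcp_rot: [3.139, -0.09, 0.009]
ft_force: [-0.9, 1.6, 0.8]
grip_width: 0.039
```

```bash
python3 look.py 17
```

```text
t 13.4833 tcp [ 0.5382 -0.199   0.1795] F [-0.9175  1.5753  0.8477] T [0.3324 0.0935 0.0186] w 0.03903071402348495
x [ 0.9983 -0.0574  0.0055] z [ 0.0054 -0.0015 -1.    ] yaw -0.05746622501525874
```

View pics/w17a.png

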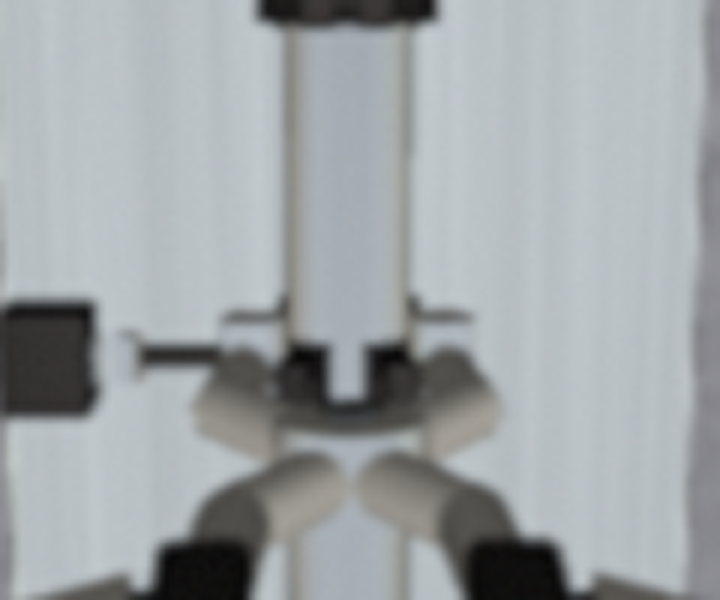

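Emit:
apply_moves --targets '[[-0.2,[0,0,0],[0,0.002,0]],[-0.22,[0,0,0],[0,0,0]],[-0.24,[0,0,0],[0,0,0]],[-0.24,[0,0,0],[0,0,0]]]' --squeeze 22

```text
time: 13.87
tcp_pos: [0.5388, -0.1994, 0.1803]
tcp_rot: [3.138, -0.09, 0.007]
ft_force: [-0.3, 0.8, 1.9]
grip_width: 0.0361
```

```bash
python3 look.py 18
```

```text
t 13.8667 tcp [ 0.5388 -0.1994  0.1803] F [-0.3452  0.8435  1.8724] T [ 0.4629  0.0861 -0.0103] w 0.03612094528092026
x [ 0.9983 -0.0574  0.0048] z [ 0.0047 -0.0025 -1.    ] yaw -0.05748382446249953
```

View pics/w18a.png

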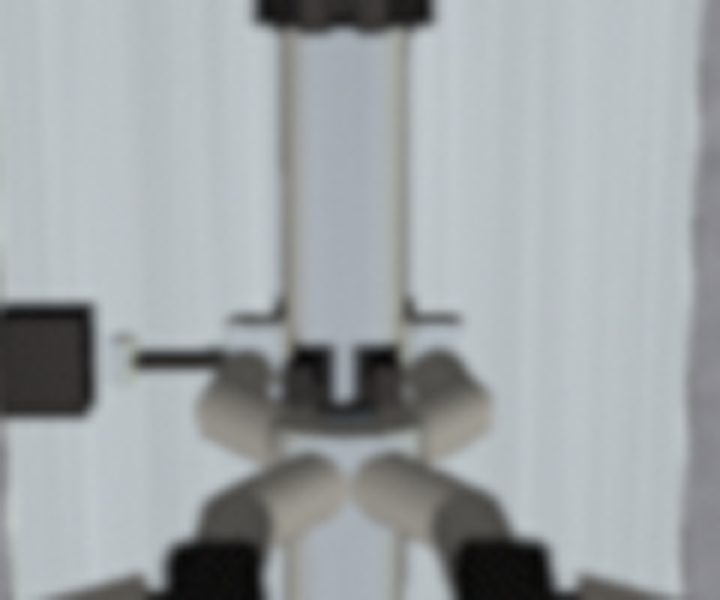

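Emit:
apply_moves --targets '[[-0.26,[0,0.0004,-0.001],[0.001,0.002,0]],[-0.28,[0,0,0],[0,0,0]],[-0.28,[0,0,0],[0,0,0]]]' --squeeze 22

```text
time: 14.17
tcp_pos: [0.5391, -0.1996, 0.1796]
tcp_rot: [3.138, -0.09, 0.006]
ft_force: [0.1, 1.1, 1.0]
grip_width: 0.0342
```

```bash
python3 look.py 19
```

```text
t 14.1667 tcp [ 0.5391 -0.1996  0.1796] F [0.0519 1.0696 1.0125] T [ 0.3464  0.0885 -0.0156] w 0.034187317854972664
x [ 0.9983 -0.0576  0.0036] z [ 0.0035 -0.0027 -1.    ] yaw -0.05760822608310139
```

View pics/w19a.png

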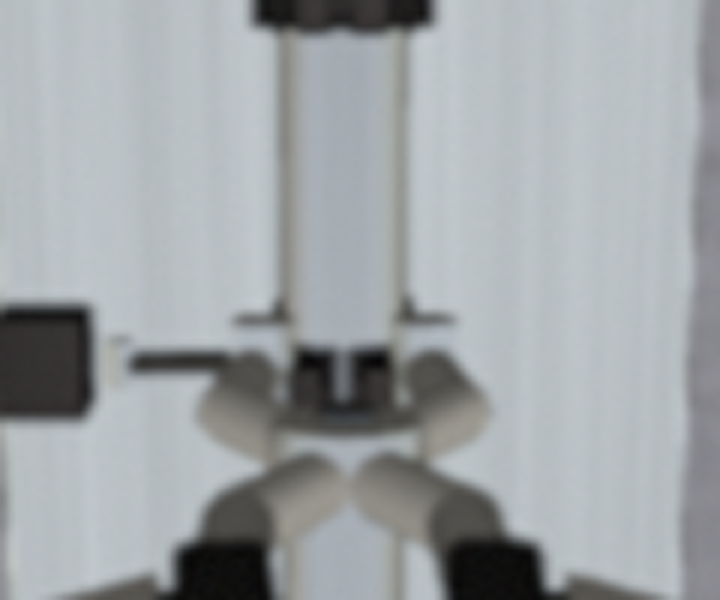

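Emit:
apply_moves --targets '[[-0.3,[0,0.0003,0],[0.001,0.001,0]],[-0.31,[0,0,0],[0,0,0]],[-0.31,[0,0,0],[0,0,0]]]' --squeeze 22

```text
time: 14.47
tcp_pos: [0.5376, -0.1993, 0.1769]
tcp_rot: [3.139, -0.09, -0.002]
ft_force: [0.4, 0.3, -1.8]
grip_width: 0.033
```

```bash
python3 look.py 20
```

```text
t 14.4667 tcp [ 0.5376 -0.1993  0.1769] F [ 0.4103  0.3126 -1.8218] T [ 0.0146 -0.0413 -0.0082] w 0.03297273506239446
x [ 0.9983 -0.0576 -0.0014] z [-0.0015 -0.0013 -1.    ] yaw -0.05764028803444923
```

View pics/w20a.png

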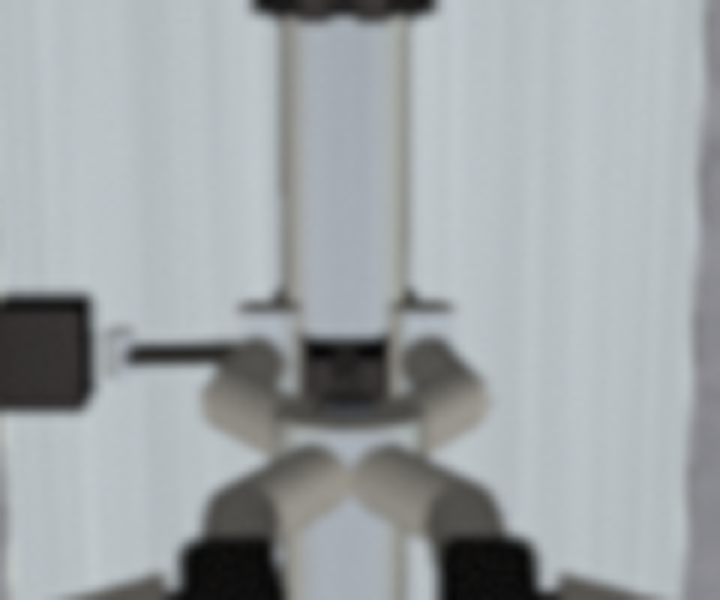

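The clip has clicked. The lugs jumped together at (345,370) in the crop, now with gaps to the jaws, and the side load fell to zero. I'll ease the pliers open gradually.

Emit:
apply_moves --targets '[[-0.25,[0,0,0],[0,0,0]],[-0.19,[0,0,0],[0,0,0]],[-0.13,[0,0,0],[0,0,0]],[-0.07,[0,0,0],[0,0,0]],[-0.01,[0,0,0],[0,0,0]],[0.05,[0,0,0],[0,0,0]],[0.11,[0,0,0],[0,0,0]],[0.17,[0,0,0],[0,0,0]],[0.23,[0,0,0],[0,0,0]],[0.28,[0,0,0],[0,0,0]],[0.28,[0,0,0],[0,0,0]]]' --squeeze 15

```text
time: 15.43
tcp_pos: [0.5365, -0.1992, 0.1748]
tcp_rot: [3.14, -0.091, -0.007]
ft_force: [0.5, 0.1, -1.7]
grip_width: 0.06
```

```bash
python3 look.py 21 s
```

```text
t 15.4333 tcp [ 0.5365 -0.1992  0.1748] F [ 0.4528  0.0536 -1.707 ] T [0.0327 0.0378 0.0242] w 0.06000783968346203
x [ 0.9983 -0.0578 -0.0046] z [-0.0046 -0.0004 -1.    ] yaw -0.0577875826360851
```

View pics/w21a.png

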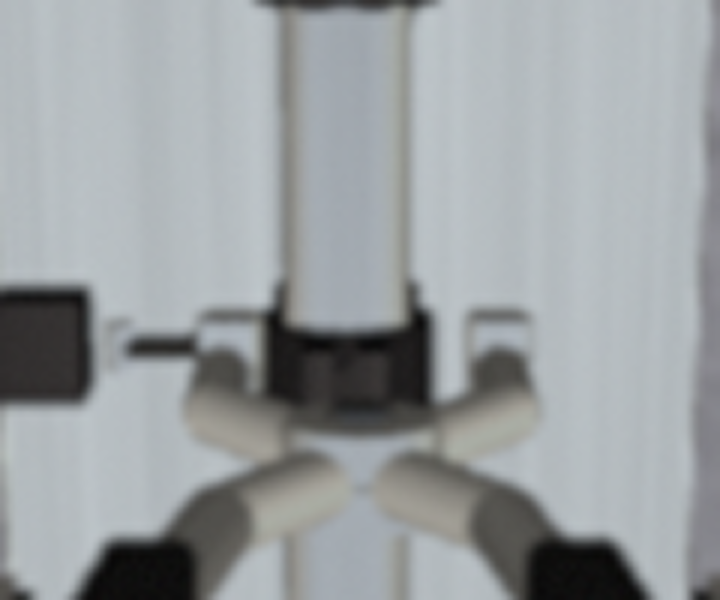

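View pics/s21a.png

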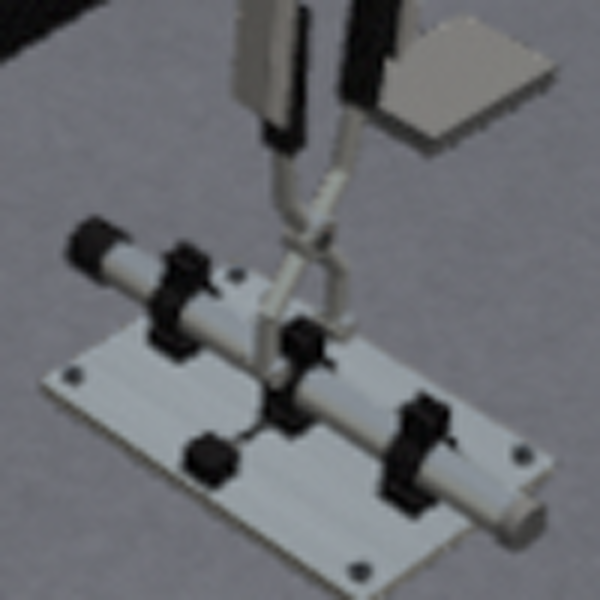

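The clip now looks like its shut neighbours and the pliers are open and clear of it. Lifting and heading back.

Emit:
apply_moves --targets '[[0.28,[0,0,0.008],[0,0,0]],[0.28,[0,0,0.015],[0,0,0]],[0.28,[0,0,0.02],[0,0,0]],[0.28,[0,0,0.02],[0,0,0]],[0.28,[0,0,0.02],[0,0,0]],[0.28,[0,0,0.015],[0,0,0]],[0.28,[0,0,0],[0,0,0]]]' --squeeze 15

```text
time: 16.12
tcp_pos: [0.5344, -0.1981, 0.2781]
tcp_rot: [-3.139, 0.091, 0.013]
ft_force: [0.4, -0.1, -2.1]
grip_width: 0.0603
```

```bash
python3 look.py 22
```

```text
t 16.1167 tcp [ 0.5344 -0.1981  0.2781] F [ 0.3725 -0.0839 -2.0876] T [ 0.0325 -0.0583  0.0061] w 0.060270771699772976
x [ 0.9983 -0.0578 -0.008 ] z [-0.0079  0.0014 -1.    ] yaw -0.05784881761488457
```

View pics/wrist22.png

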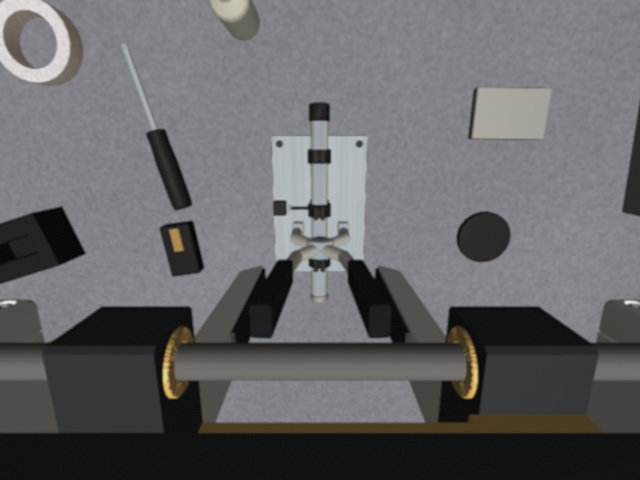

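Emit:
apply_moves --targets '[[0.28,[-0.001,0.01,0],[0,-0.004,0.02]],[0.28,[-0.002,0.02,0],[0,-0.004,0.03]],[0.28,[-0.002,0.035,0],[0,0,0.03]],[0.28,[-0.003,0.04,0],[0,0,0.03]],[0.28,[-0.003,0.04,0],[0,0,0.03]],[0.28,[-0.003,0.04,0],[0,0,0.03]],[0.28,[-0.003,0.04,0],[0,0,0.03]],[0.28,[-0.003,0.04,0],[0,0,0.03]],[0.28,[-0.003,0.04,0],[0,0,0.03]],[0.28,[-0.002,0.03,0],[0,0,0.02]],[0.28,[-0.002,0.02,0],[0,0,0.02]],[0.28,[0,0,0],[0,0,0]]]' --squeeze 15

```text
time: 17.17
tcp_pos: [0.4887, 0.1744, 0.2584]
tcp_rot: [-3.104, -0.41, 0.045]
ft_force: [1.0, 0.5, -2.6]
grip_width: 0.0604
```

```bash
python3 -c "
from h import *
st()"
```

```text
t 17.1667 tcp [0.4887 0.1744 0.2584] F [ 0.9962  0.5372 -2.6208] T [0.0089 0.0236 0.0556] w 0.06038751457600844
x [ 0.9652  0.2599 -0.0273] z [-0.0301  0.0066 -0.9995] yaw 0.2626470007217254
```

Emit:
apply_moves --targets '[[0.28,[0.01,0.01,0.006],[-0.004,-0.015,-0.009]],[0.28,[0.007,0.008,0.005],[-0.003,-0.015,-0.008]],[0.28,[0,0,0],[0,0,0]],[0.28,[0,0,0],[0,0,0]]]' --squeeze 15

```text
time: 17.5
tcp_pos: [0.5011, 0.1942, 0.2642]
tcp_rot: [3.114, 0.393, -0.015]
ft_force: [-0.5, -0.8, -2.8]
grip_width: 0.0599
```

```bash
python3 - <<'E'
from h import *
st()
p=optics.read_camera('wrist');save(p,"wrist23.png")
a=p["image"][:,:,::-1]
cv2.imwrite("pics/w23a.png",cv2.resize(a[170:270,265:375],None,fx=7,fy=6,interpolation=cv2.INTER_CUBIC))
E
```

```text
t 17.5 tcp [0.5011 0.1942 0.2642] F [-0.5495 -0.768  -2.7511] T [-0.0043  0.0158 -0.0047] w 0.059938873524550046
x [ 0.9686  0.2484 -0.0098] z [-0.0092 -0.0037 -1.    ] yaw 0.25107468035821
```

View pics/w23a.png

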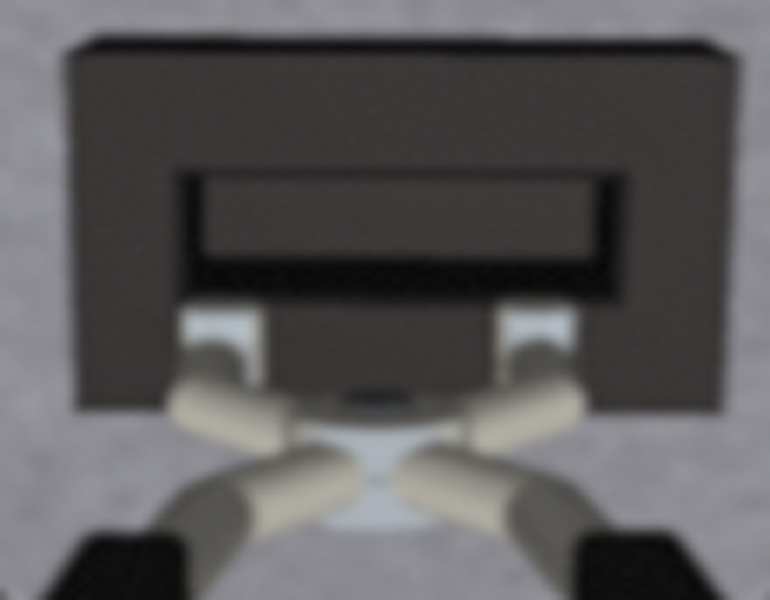

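```bash
python3 - <<'E'
from h import *
s=st()
p=optics.read_camera('wrist')
g=lambda u,v:(265+(u-3)/7,170+(v-2.5)/6)
S=np.array([onz(p,g(*c),.05) for c in [(178,172),(628,174),(624,300),(182,300)]]);print(S,S.mean(0))
d=S[1]-S[0];print(np.arctan2(d[0],-d[1]));d=S[2]-S[3];print(np.arctan2(d[0],-d[1]))
C=np.array([onz(p,g(*c),.05) for c in [(68,55),(738,58),(722,410),(76,410)]]);print(C.mean(0));d=C[2]-C[3];print(np.arctan2(d[0],-d[1]))
zj=s["tcp_pos"][2]-.124
a,b,c,e=[onz(p,g(*q),zj) for q in [(180,330),(263,330),(497,330),(578,330)]]
print(a,b,c,e,(a+b+c+e)/4); 
for z in (zj,zj+.005): print("far edge",onz(p,g(379,303),z))
X=np.array([.9697,.2443,0]);print("tcp-slot in tool",(s["tcp_pos"]-S.mean(0)))
E
```

```text
t 17.55 tcp [0.501  0.1941 0.2642] F [-0.2539  0.462  -2.5856] T [ 0.0003  0.0942 -0.0136] w 0.06023545789717691
x [ 0.9687  0.248  -0.0101] z [-0.0095 -0.0035 -0.9999] yaw 0.25061316373760717
[[0.5078 0.2321 0.05  ]
 [0.5257 0.1604 0.05  ]
 [0.5019 0.1543 0.05  ]
 [0.4836 0.2258 0.05  ]] [0.5047 0.1931 0.05  ]
0.24548604737384905
0.25072829101708444
[0.5046 0.1934 0.05  ]
0.2507638302491125
[0.4988 0.2219 0.1402] [0.5014 0.2115 0.1402] [0.5089 0.1822 0.1402] [0.5115 0.1721 0.1402] [0.5052 0.1969 0.1402]
far edge [0.5092 0.198  0.1402]
far edge [0.5102 0.1982 0.1452]
tcp-slot in tool [-0.0037  0.0009  0.2142]
```

Emit:
apply_moves --targets '[[0.28,[0.0016,-0.0032,-0.01],[0.0035,-0.0095,0]],[0.28,[0,0,-0.02],[0,0,0]],[0.28,[0,0,-0.02],[0,0,0]],[0.28,[0,0,-0.015],[0,0,0]],[0.28,[0,0,0],[0,0,0]],[0.28,[0,0,0],[0,0,0]]]' --squeeze 15

```text
time: 18.1
tcp_pos: [0.5033, 0.1846, 0.1979]
tcp_rot: [3.117, 0.38, 0.003]
ft_force: [-0.2, -0.6, -2.2]
grip_width: 0.0603
```

```bash
cat > lk.py <<'E'
import sys
from h import *
st()
p=optics.read_camera('wrist');save(p,"wrist%s.png"%sys.argv[1])
a=p["image"][:,:,::-1]
cv2.imwrite("pics/w%sa.png"%sys.argv[1],cv2.resize(a[190:290,260:380],None,fx=6,fy=6,interpolation=cv2.INTER_CUBIC))
E
python3 lk.py 24
```

```text
t 18.1 tcp [0.5033 0.1846 0.1979] F [-0.1871 -0.554  -2.1786] T [0.058  0.0198 0.0081] w 0.060250198458298904
x [0.9707 0.2402 0.0017] z [ 0.0021 -0.0012 -1.    ] yaw 0.24252150977800516
```

View pics/w24a.png

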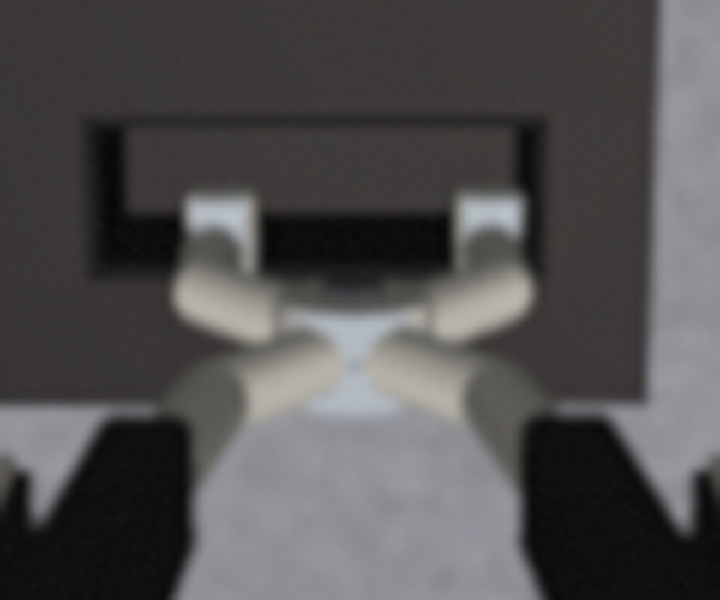

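```bash
cat > ins.py <<'E'
import sys
from h import *
s=st()
p=optics.read_camera('wrist')
a=list(map(float,sys.argv[1:]))  # slotL slotR slottop slotbot jawL jawR jawfar
g=lambda u,v:(260+(u-2.5)/6,190+(v-2.5)/6)
u=np.array([.969,.2475,0]);v=np.array([-.2475,.969,0])
S=np.array([onz(p,g(*c),.05) for c in [(a[0],a[2]),(a[1],a[2]),(a[1],a[3]),(a[0],a[3])]]).mean(0)
zj=s["tcp_pos"][2]-.124+.003
L,Rr=onz(p,g(a[4],a[6]+12),zj),onz(p,g(a[5],a[6]+12),zj)
F=onz(p,g((a[4]+a[5])/2,a[6]),zj)
dv=S@v-(L+Rr)@v/2;du=S@u-(F@u-.008)
print("slot",S,"du",du,"dv",dv,"world",du*u+dv*v)
E
python3 ins.py 86 546 120 275 183 525 192
```

```text
t 18.15 tcp [0.5032 0.1845 0.1978] F [-0.9414 -0.4281 -2.8335] T [-0.0045 -0.055  -0.0246] w 0.059900529261758456
x [0.9707 0.2401 0.0014] z [ 0.0018 -0.0014 -1.    ] yaw 0.24250510510099957
slot [0.5043 0.1931 0.05  ] du 0.001722013261775901 dv 0.006297220462663948 world [0.0001 0.0065 0.    ]
```

Emit:
apply_moves --targets '[[0.28,[0,0.0065,0],[0.001,0.001,0.005]],[0.28,[0,0,0],[0,0,0]],[0.28,[0,0,0],[0,0,0]]]' --squeeze 15

```text
time: 18.45
tcp_pos: [0.5059, 0.192, 0.2019]
tcp_rot: [-3.117, -0.388, -0.013]
ft_force: [-0.3, -0.0, -2.3]
grip_width: 0.0602
```

```bash
python3 lk.py 25
```

```text
t 18.45 tcp [0.5059 0.192  0.2019] F [-0.2703 -0.0026 -2.3005] T [-0.0059  0.0542  0.0507] w 0.06024130563079583
x [0.9695 0.2449 0.0081] z [ 0.0079  0.0016 -1.    ] yaw 0.24740762433207097
```

View pics/w25a.png

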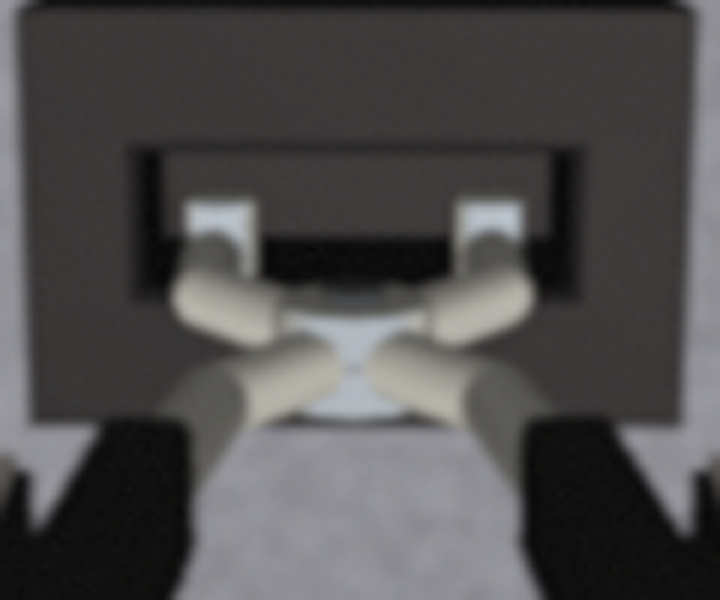

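```bash
python3 ins.py 132 584 148 299 183 525 202
```

```text
t 18.5 tcp [0.506  0.1922 0.2021] F [ 0.1193 -0.0275 -1.0423] T [-0.0059 -0.0183  0.0266] w 0.06038667071769885
x [0.9695 0.2449 0.0086] z [ 0.0084  0.002  -1.    ] yaw 0.24746194049055287
slot [0.5048 0.1935 0.05  ] du -0.0017987873421440037 dv -0.0004710083210056615 world [-0.0016 -0.0009 -0.    ]
```

Emit:
apply_moves --targets '[[0.28,[-0.001,-0.0006,-0.008],[-0.002,0.008,0]],[0.28,[0,0,-0.008],[0,0,0]],[0.28,[0,0,0],[0,0,0]]]' --squeeze 15

```text
time: 18.8
tcp_pos: [0.5055, 0.1918, 0.1857]
tcp_rot: [3.117, 0.388, 0.003]
ft_force: [-0.4, 0.0, -2.7]
grip_width: 0.0599
```

```bash
python3 lk.py 26
```

```text
t 18.8 tcp [0.5055 0.1918 0.1857] F [-0.4319  0.0219 -2.7129] T [-0.0621  0.0312 -0.0249] w 0.05992691693423254
x [0.9694 0.2454 0.0018] z [ 0.0019 -0.     -1.    ] yaw 0.24796750467813164
```

View pics/w26a.png

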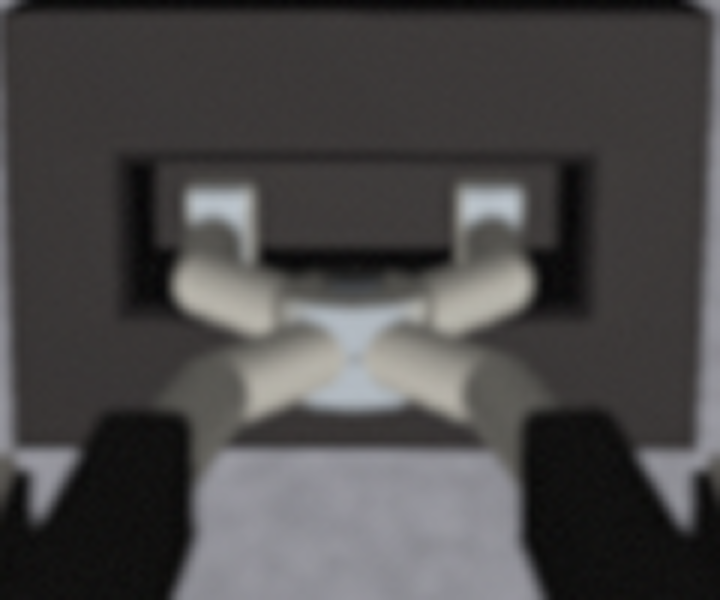

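```bash
python3 ins.py 122 592 158 316 183 525 186
```

```text
t 18.85 tcp [0.5056 0.1918 0.1862] F [ 1.0082  0.6916 -2.9477] T [-0.0139  0.0625  0.0023] w 0.060361244236037635
x [0.9694 0.2455 0.0021] z [ 0.0022  0.0001 -1.    ] yaw 0.24800336965368966
slot [0.5046 0.1932 0.05  ] du -0.0032319421512567725 dv -0.0003696779126943009 world [-0.003  -0.0012 -0.    ]
```

Emit:
apply_moves --targets '[[0.28,[-0.0025,-0.0008,-0.003],[0,0.002,0]],[0.28,[0,0,0],[0,0,0]],[0.28,[0,0,0],[0,0,0]]]' --squeeze 15

```text
time: 19.15
tcp_pos: [0.5035, 0.1911, 0.1836]
tcp_rot: [-3.117, -0.388, -0.002]
ft_force: [-0.2, -0.3, -1.6]
grip_width: 0.0604
```

```bash
python3 lk.py 27
```

```text
t 19.15 tcp [0.5035 0.1911 0.1836] F [-0.1832 -0.2584 -1.6392] T [ 0.0162 -0.1107  0.0196] w 0.060425867848225005
x [0.9694 0.2453 0.0013] z [ 0.0012  0.0004 -1.    ] yaw 0.24787217375409415
```

View pics/w27a.png

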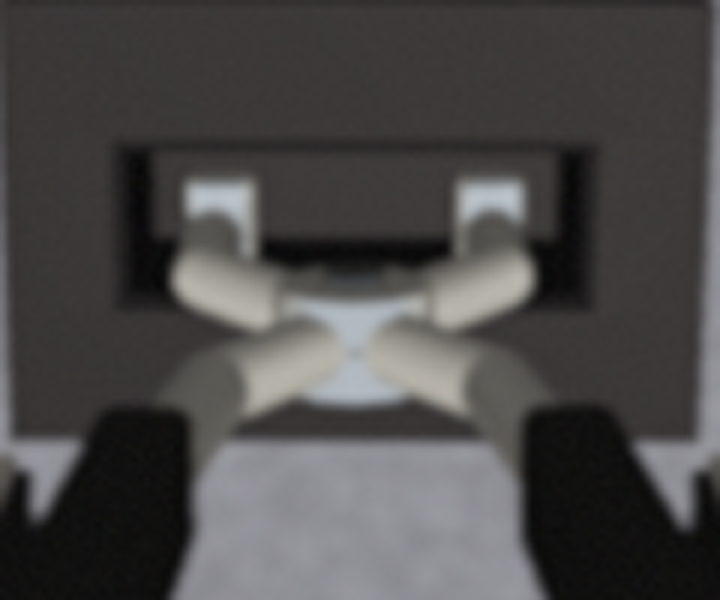

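```bash
python3 ins.py 119 594 147 304 183 525 180
```

```text
t 19.2 tcp [0.5034 0.191  0.1835] F [-0.5558 -0.2088 -1.8295] T [-0.0331 -0.0215  0.0428] w 0.060311848495877854
x [0.9694 0.2454 0.0011] z [ 0.001   0.0003 -1.    ] yaw 0.24789534961289642
slot [0.5045 0.1931 0.05  ] du -0.0017306775558046938 dv -0.00029573187334612505 world [-0.0016 -0.0007 -0.    ]
```

Emit:
apply_moves --targets '[[0.28,[-0.0016,-0.0006,-0.005],[0,0.001,0]],[0.28,[0,0,0],[0,0,0]],[0.28,[0,0,0],[0,0,0]]]' --squeeze 15

```text
time: 19.5
tcp_pos: [0.502, 0.1904, 0.1785]
tcp_rot: [-3.117, -0.388, -0.001]
ft_force: [0.3, 0.7, -1.4]
grip_width: 0.0605
```

```bash
python3 lk.py 28
```

```text
t 19.5 tcp [0.502  0.1904 0.1785] F [ 0.3427  0.717  -1.3932] T [ 0.0293 -0.0935 -0.0042] w 0.06050542116968428
x [0.9694 0.2454 0.0009] z [ 0.0008  0.0005 -1.    ] yaw 0.24789086061370816
```

View pics/w28a.png

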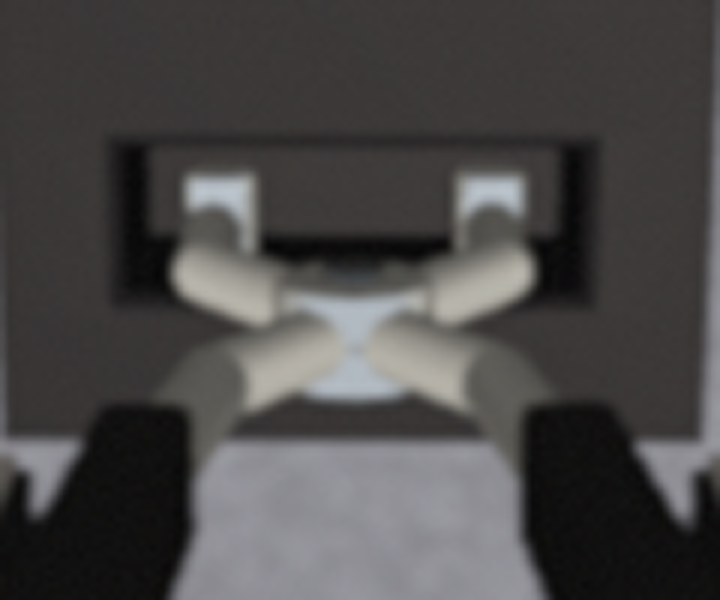

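```bash
python3 ins.py 113 599 139 302 183 525 174; python3 - <<'E'
from h import *
q=optics.read_camera('side');save(q,'side28.png')
cv2.imwrite('pics/s28a.png',cv2.resize(q['image'][220:370,215:315],None,fx=5,fy=4,interpolation=cv2.INTER_CUBIC)[:,:,::-1])
E
```

```text
t 19.55 tcp [0.5017 0.1903 0.1782] F [-1.4684  0.4537 -2.7439] T [ 0.0623  0.0271 -0.0129] w 0.06033558885005702
x [0.9694 0.2453 0.0002] z [ 0.0002  0.0003 -1.    ] yaw 0.24784868074641309
slot [0.5046 0.1929 0.05  ] du -0.0007318461031814438 dv -0.00024077463020354128 world [-0.0006 -0.0004 -0.    ]
```

View pics/s28a.png

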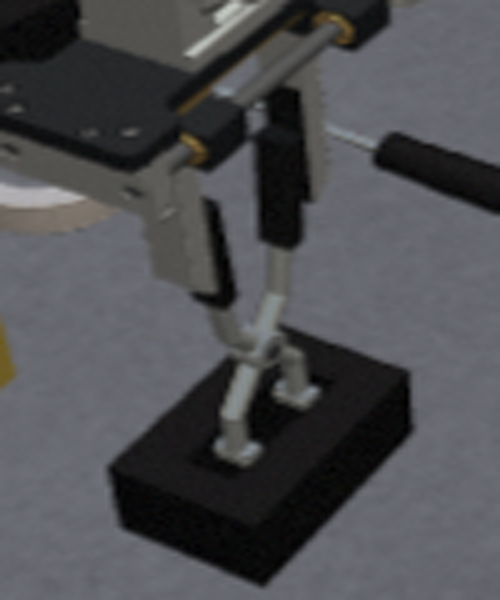

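The jaws hover over the slot, within 1 mm of centre. Inserting gently.

Emit:
apply_moves --targets '[[0.28,[-0.0008,-0.0003,-0.006],[0,0,0]],[0.28,[0,0,-0.006],[0,0,0]],[0.28,[0,0,0],[0,0,0]]]' --squeeze 15

```text
time: 19.9
tcp_pos: [0.5014, 0.1902, 0.1659]
tcp_rot: [-3.117, -0.388, -0.003]
ft_force: [0.2, -0.0, -2.8]
grip_width: 0.0601
```

```bash
python3 lk.py 29
```

```text
t 19.9 tcp [0.5014 0.1902 0.1659] F [ 0.1972 -0.0181 -2.8265] T [-0.0227  0.048   0.0034] w 0.06013000210090139
x [0.9694 0.2454 0.0019] z [ 0.0018  0.0006 -1.    ] yaw 0.24792337804479808
```

View pics/w29a.png

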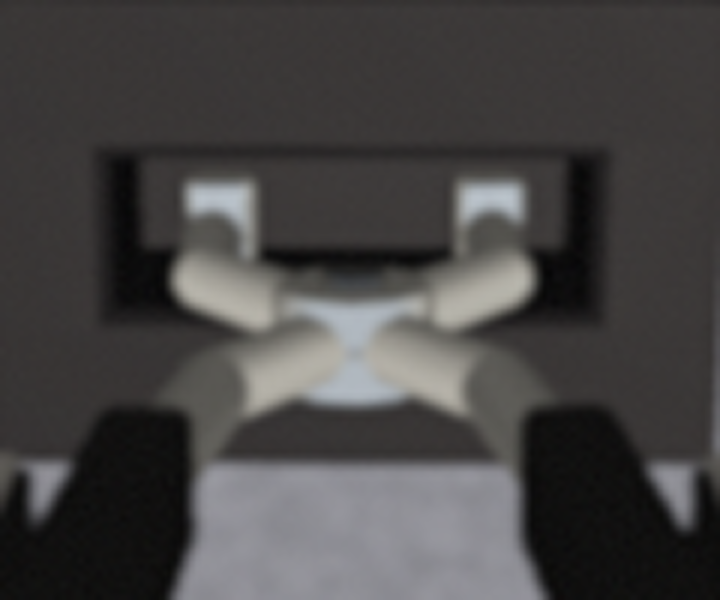

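Emit:
apply_moves --targets '[[0.28,[-0.0004,0,-0.007],[0,0.001,0]],[0.28,[-0.0003,0,-0.007],[0,0.001,0]],[0.28,[-0.0003,0,-0.007],[0,0,0]],[0.28,[0,0,0],[0,0,0]]]' --squeeze 15

```text
time: 20.28
tcp_pos: [0.5005, 0.1902, 0.1431]
tcp_rot: [-3.117, -0.388, -0.0]
ft_force: [0.7, 0.7, -1.8]
grip_width: 0.0603
```

```bash
python3 lk.py 30
```

```text
t 20.2833 tcp [0.5005 0.1902 0.1431] F [ 0.6543  0.7294 -1.7812] T [-0.0029 -0.0366 -0.0127] w 0.060269075198658394
x [0.9694 0.2454 0.0003] z [ 0.0001  0.0008 -1.    ] yaw 0.24793297188159807
```

View pics/w30a.png

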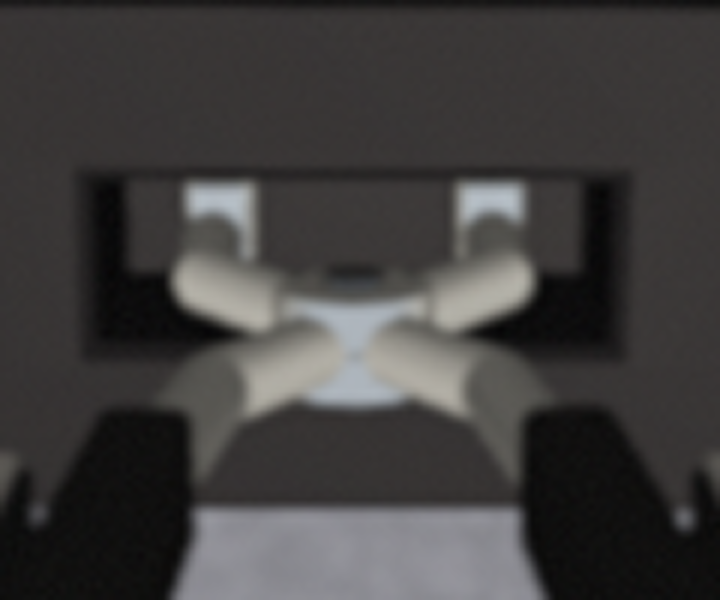

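```bash
python3 ins.py 82 628 172 355 183 525 180
```

```text
t 20.3333 tcp [0.5008 0.1903 0.1437] F [-0.6544  0.3492 -2.2261] T [-0.0119 -0.0078  0.0179] w 0.0602619080941859
x [0.9694 0.2454 0.001 ] z [ 0.0008  0.0009 -1.    ] yaw 0.24795720077930275
slot [0.505  0.1932 0.05  ] du 0.001493673511488991 dv -0.00027690689955713055 world [0.0015 0.0001 0.    ]
```

Emit:
apply_moves --targets '[[0.28,[0.0015,0.0004,-0.004],[0,0,0]],[0.28,[0.001,0.0003,-0.003],[0,0,0]],[0.28,[0,0,0],[0,0,0]]]' --squeeze 15

```text
time: 20.63
tcp_pos: [0.5075, 0.1924, 0.1408]
tcp_rot: [-3.115, -0.388, -0.016]
ft_force: [1.3, -0.3, -2.2]
grip_width: 0.06
```

```bash
python3 lk.py 31
```

```text
t 20.6333 tcp [0.5075 0.1924 0.1408] F [ 1.3134 -0.3024 -2.1767] T [ 0.013  -0.0514 -0.0576] w 0.05999689889753122
x [0.9694 0.2454 0.0106] z [ 0.01    0.0039 -0.9999] yaw 0.2479607070598813
```

View pics/w31a.png

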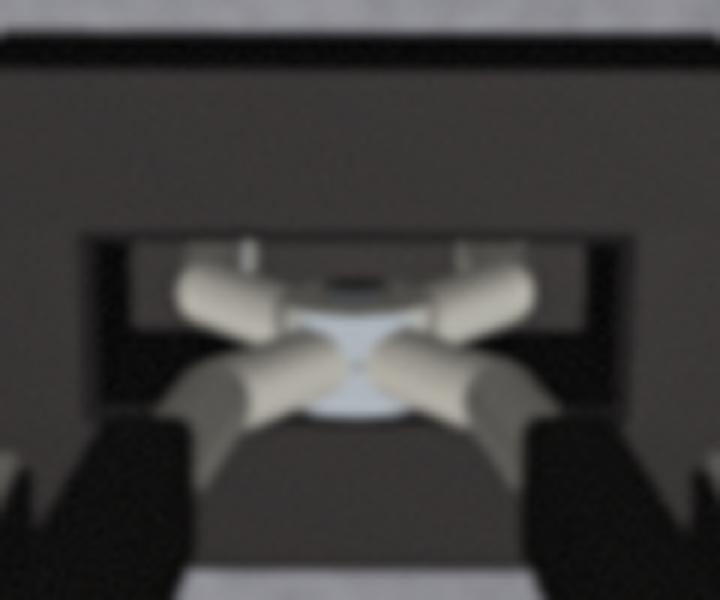

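Emit:
apply_moves --targets '[[0.28,[-0.0015,0.0003,-0.003],[-0.003,0.009,0]],[0.28,[0,0,-0.002],[0,0,0]],[0.28,[0,0,0],[0,0,0]]]' --squeeze 15

```text
time: 20.93
tcp_pos: [0.5097, 0.1942, 0.1402]
tcp_rot: [-3.115, -0.388, -0.015]
ft_force: [-0.6, -0.7, -1.5]
grip_width: 0.0603
```

```bash
python3 lk.py 32
```

```text
t 20.9333 tcp [0.5097 0.1942 0.1402] F [-0.6431 -0.6925 -1.537 ] T [ 0.0289  0.0973 -0.0133] w 0.060326209144082675
x [0.9694 0.2453 0.0098] z [ 0.0091  0.0036 -1.    ] yaw 0.24788113767742376
```

View pics/w32a.png

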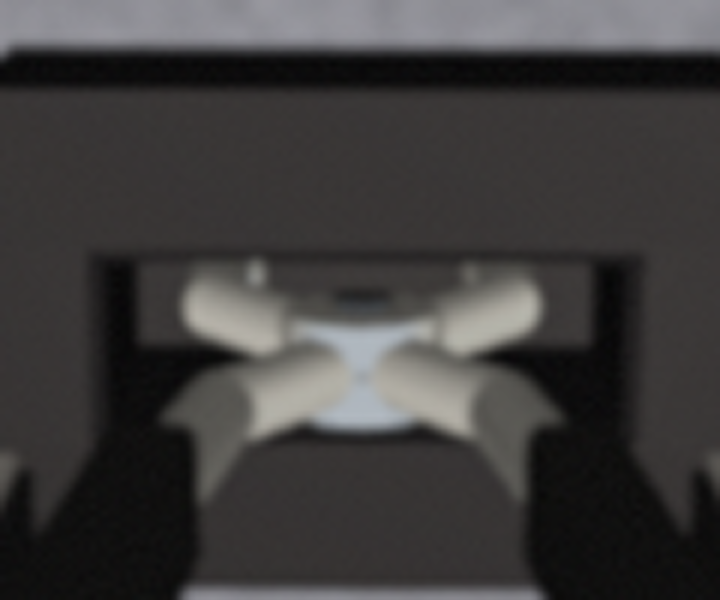

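Emit:
apply_moves --targets '[[0.28,[-0.005,-0.0015,-0.004],[-0.004,0.012,0]],[0.28,[0,0,0],[0,0,0]]]' --squeeze 15

```text
time: 21.15
tcp_pos: [0.5063, 0.1932, 0.1382]
tcp_rot: [-3.117, -0.388, -0.001]
ft_force: [-0.0, 0.2, -2.9]
grip_width: 0.0603
```

```bash
python3 lk.py 33
```

```text
t 21.15 tcp [0.5063 0.1932 0.1382] F [-0.0298  0.2117 -2.8543] T [-0.0361  0.0161  0.0497] w 0.06031234356265722
x [0.9694 0.2453 0.0008] z [ 0.0006  0.0007 -1.    ] yaw 0.24782748408200764
```

View pics/w33a.png

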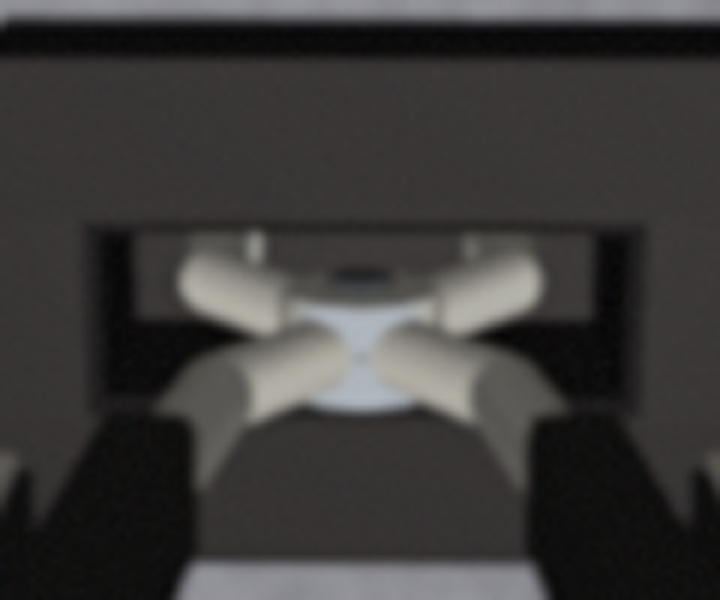

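Emit:
apply_moves --targets '[[0.28,[-0.0005,0,-0.004],[0,0,0]],[0.28,[0,0,0],[0,0,0]]]' --squeeze 15

```text
time: 21.37
tcp_pos: [0.5077, 0.1937, 0.1358]
tcp_rot: [-3.116, -0.388, -0.008]
ft_force: [0.1, 0.0, -2.4]
grip_width: 0.0602
```

```bash
python3 lk.py 34
```

```text
t 21.3667 tcp [0.5077 0.1937 0.1358] F [ 0.0548  0.046  -2.3863] T [-0.0042  0.0109 -0.0034] w 0.06018410642236504
x [0.9695 0.2452 0.0054] z [ 0.0051  0.0019 -1.    ] yaw 0.24770796318662858
```

Emit:
apply_moves --targets '[[0.28,[-0.0025,-0.0008,-0.003],[-0.002,0.006,0]],[0.28,[0,0,0],[0,0,0]]]' --squeeze 15

```text
time: 21.58
tcp_pos: [0.5065, 0.1932, 0.1343]
tcp_rot: [-3.117, -0.388, -0.003]
ft_force: [0.6, 0.3, -2.5]
grip_width: 0.0605
```

```bash
python3 lk.py 35
```

```text
t 21.5833 tcp [0.5065 0.1932 0.1343] F [ 0.5654  0.2758 -2.5185] T [-0.0169  0.0055 -0.0197] w 0.06045038900877266
x [0.9695 0.2452 0.0022] z [ 0.0021  0.0006 -1.    ] yaw 0.24769145309836088
```

View pics/w35a.png

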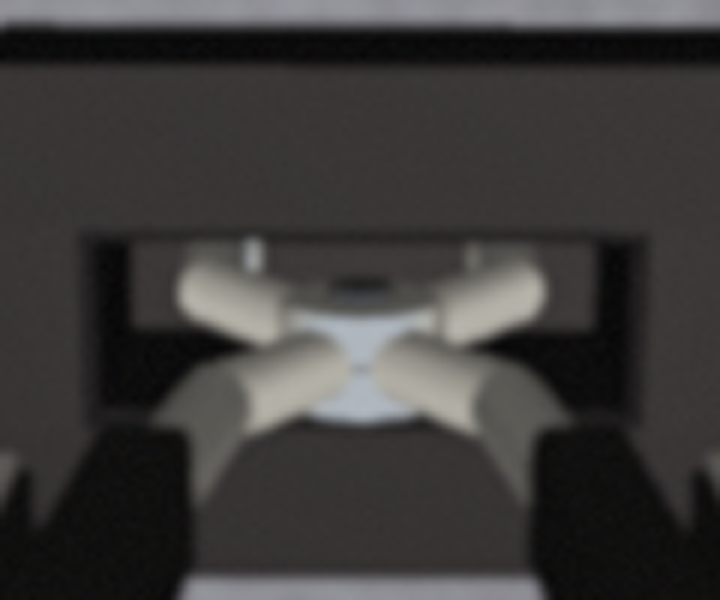

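Emit:
apply_moves --targets '[[0.28,[-0.0015,-0.0004,-0.0035],[-0.001,0.003,0]],[0.28,[0,0,0],[0,0,0]]]' --squeeze 15

```text
time: 21.8
tcp_pos: [0.5066, 0.1932, 0.1323]
tcp_rot: [-3.117, -0.388, -0.005]
ft_force: [-0.2, -0.0, -2.4]
grip_width: 0.0605
```

```bash
python3 -c "
from h import *
st()"
```

```text
t 21.8 tcp [0.5066 0.1932 0.1323] F [-0.2427 -0.0495 -2.4343] T [ 0.0431  0.0111 -0.0284] w 0.06046840831652674
x [0.9695 0.2451 0.0029] z [ 0.0028  0.0006 -1.    ] yaw 0.24759007988273782
```

Emit:
apply_moves --targets '[[0.28,[-0.0017,-0.0004,-0.0035],[-0.001,0.003,0]],[0.28,[0,0,0],[0,0,0]]]' --squeeze 15

```text
time: 21.97
tcp_pos: [0.5064, 0.1932, 0.1302]
tcp_rot: [-3.117, -0.388, -0.005]
ft_force: [0.9, -0.1, -2.4]
grip_width: 0.0601
```

```bash
python3 -c "
from h import *
st()
q=optics.read_camera('side');save(q,'side36.png')
cv2.imwrite('pics/s36a.png',cv2.resize(q['image'][220:370,215:315],None,fx=5,fy=4,interpolation=cv2.INTER_CUBIC)[:,:,::-1])
"
```

```text
t 21.9667 tcp [0.5064 0.1932 0.1302] F [ 0.9327 -0.1321 -2.4168] T [ 0.0127  0.0457 -0.0281] w 0.06008320363800637
x [0.9695 0.2449 0.0033] z [ 0.0033  0.0006 -1.    ] yaw 0.24744089307774003
```

View pics/s36a.png

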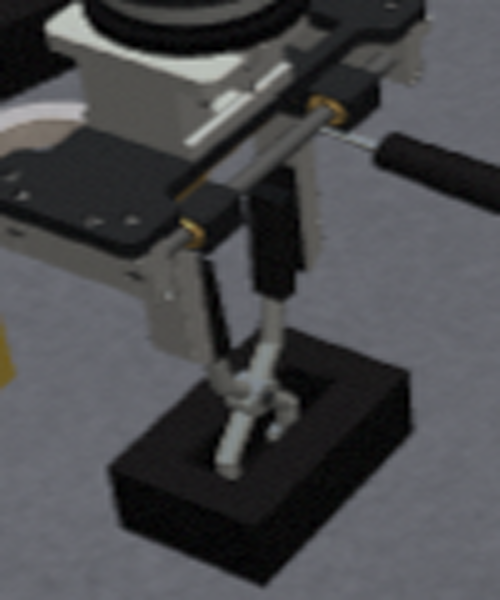

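Emit:
apply_moves --targets '[[0.28,[-0.0017,-0.0004,-0.0035],[-0.001,0.003,0]],[0.28,[0,0,0],[0,0,0]]]' --squeeze 15

```text
time: 22.18
tcp_pos: [0.5061, 0.1931, 0.1281]
tcp_rot: [3.117, 0.388, 0.006]
ft_force: [-1.1, -0.4, -1.7]
grip_width: 0.0602
```

```bash
python3 -c "
from h import *
st()"
```

```text
t 22.1833 tcp [0.5061 0.1931 0.1281] F [-1.0622 -0.3949 -1.7343] T [0.0289 0.0572 0.0217] w 0.06019773312969577
x [0.9695 0.2449 0.0036] z [ 0.0036  0.0002 -1.    ] yaw 0.24745900249838942
```

Emit:
apply_moves --targets '[[0.28,[-0.0015,-0.0004,-0.003],[-0.001,0.003,0]],[0.28,[0,0,0],[0,0,0]]]' --squeeze 15

```text
time: 22.35
tcp_pos: [0.506, 0.193, 0.1263]
tcp_rot: [3.117, 0.387, 0.006]
ft_force: [0.1, -0.5, -1.9]
grip_width: 0.0603
```

```bash
python3 lk.py 37
```

```text
t 22.35 tcp [0.506  0.193  0.1263] F [ 0.1388 -0.4982 -1.8985] T [ 0.0806 -0.0382 -0.0036] w 0.06026604043600054
x [0.9696 0.2448 0.0036] z [ 0.0038 -0.     -1.    ] yaw 0.2473456804347161
```

View pics/w37a.png

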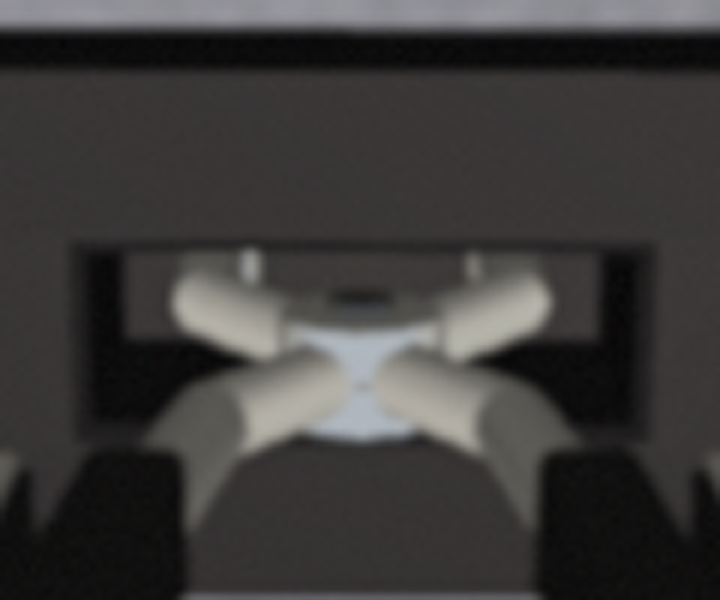

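```bash
python3 -c "
from h import *
st()
q=optics.read_camera('side');save(q,'side38.png')
cv2.imwrite('pics/s38a.png',cv2.resize(q['image'][220:370,215:315],None,fx=5,fy=4,interpolation=cv2.INTER_CUBIC)[:,:,::-1])
st()
"
```

```text
t 22.4 tcp [0.5058 0.193  0.1262] F [-0.0338  0.0681  4.5784] T [0.0863 0.0258 0.0345] w 0.060451432418143235
x [0.9695 0.2449 0.0032] z [ 0.0033 -0.0001 -1.    ] yaw 0.24739630052351283
t 22.45 tcp [0.5058 0.193  0.1262] F [-0.0122  0.0003  2.5097] T [ 0.0961 -0.028  -0.0074] w 0.060262353997281845
x [0.9695 0.2449 0.0033] z [ 0.0034 -0.0001 -1.    ] yaw 0.2473880517472291
```

View pics/s38a.png

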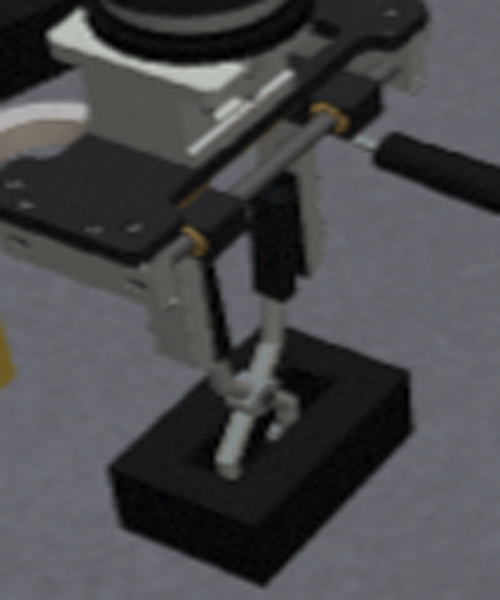

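The pliers now rest on the slot floor (contact force positive). Releasing slowly.

Emit:
apply_moves --targets '[[0.31,[0,0,0],[0,0,0]],[0.34,[0,0,0],[0,0,0]],[0.38,[0,0,0],[0,0,0]],[0.45,[0,0,0],[0,0,0]],[0.6,[0,0,0],[0,0,0]],[0.8,[0,0,0],[0,0,0]],[1,[0,0,0],[0,0,0]],[1,[0,0,0],[0,0,0]]]' --squeeze 15

```text
time: 23.12
tcp_pos: [0.5025, 0.1922, 0.1224]
tcp_rot: [3.116, 0.387, -0.007]
ft_force: [0.2, -0.1, 0.1]
grip_width: 0.0913
```

```bash
python3 lk.py 39
```

```text
t 23.1167 tcp [0.5025 0.1922 0.1224] F [ 0.1822 -0.0535  0.1397] T [ 0.0518  0.003  -0.0407] w 0.09126963184614588
x [ 0.9695  0.2449 -0.0049] z [-0.0045 -0.0019 -1.    ] yaw 0.2474075769740936
```

View pics/wrist39.png

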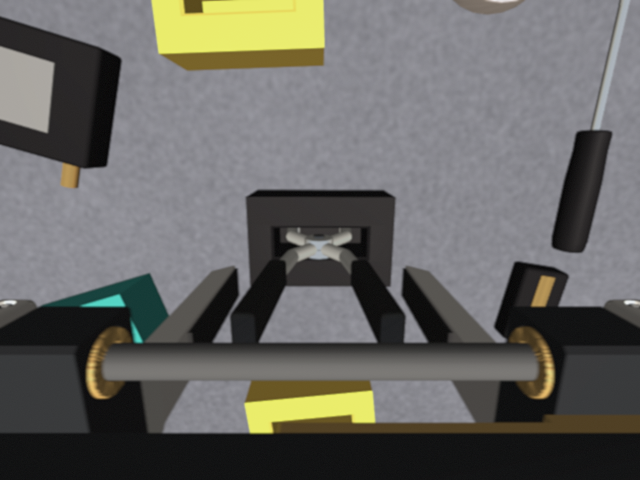

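The fingers are open on both sides and the pliers stand freely. Rising straight up.

Emit:
apply_moves --targets '[[1,[0,0,0.01],[0,0,0]],[1,[0,0,0.015],[0,0,0]],[1,[0,0,0.02],[0,0,0]],[1,[0,0,0.02],[0,0,0]],[1,[0,0,0.025],[0,0,0]],[1,[0,0,0.03],[0,0,0]],[1,[0,0,0.03],[0,0,0]],[1,[0,0,0.02],[0,0,0]],[1,[0,0,0],[0,0,0]],[1,[0,0,0],[0,0,0]]]'

```text
time: 24.0
tcp_pos: [0.4988, 0.1909, 0.3044]
tcp_rot: [3.115, 0.387, -0.009]
ft_force: [0.4, -0.1, -0.7]
grip_width: 0.094
```

```bash
python3 - <<'E'
from h import *
st()
p=optics.read_camera('wrist');save(p,"wrist40.png")
q=optics.read_camera('side');save(q,'side40.png')
t=optics.read_camera('top');save(t,'top40.png')
a=p["image"]
cv2.imwrite("pics/w40a.png",cv2.resize(a[160:240,265:375],None,fx=5,fy=5,interpolation=cv2.INTER_CUBIC)[:,:,::-1])
cv2.imwrite('pics/s40a.png',cv2.resize(q['image'][190:370,220:440],None,fx=3.3,fy=3.3,interpolation=cv2.INTER_CUBIC)[:,:,::-1])
E
```

```text
t 24.0 tcp [0.4988 0.1909 0.3044] F [ 0.4172 -0.128  -0.7452] T [ 0.0102 -0.0418 -0.0188] w 0.09395790876166954
x [ 0.9696  0.2445 -0.0061] z [-0.0055 -0.003  -1.    ] yaw 0.2470006004434718
```

View pics/w40a.png

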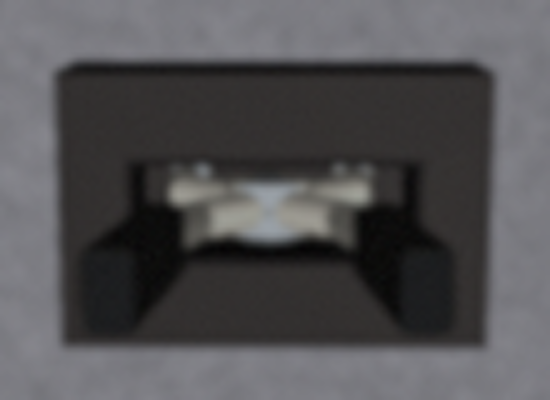

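View pics/s40a.png

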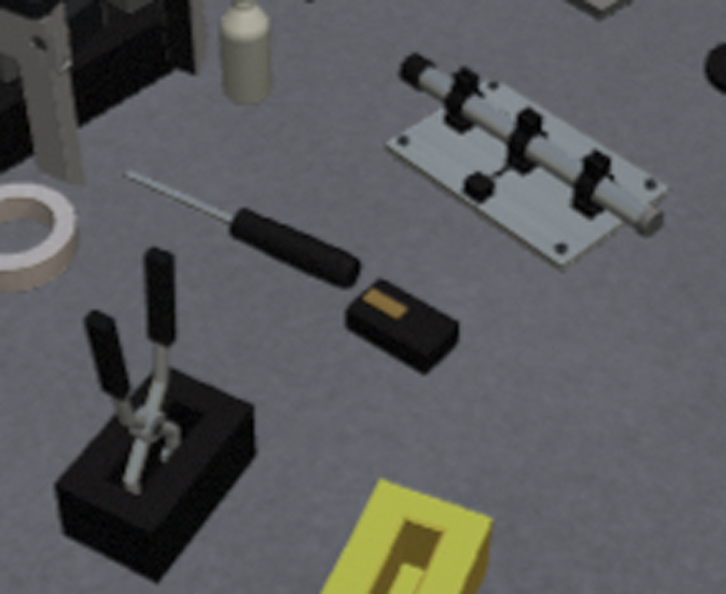

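View pics/top40.png

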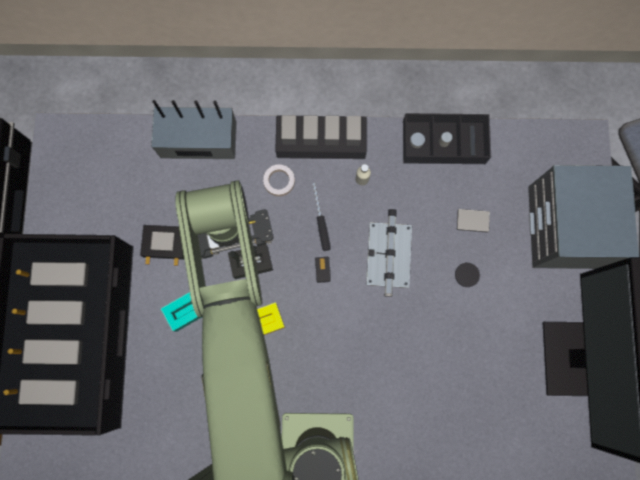

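```bash
python3 - <<'E'
from h import *
p=optics.read_camera('wrist')
f=lambda u,v:(265+(u-2)/5,160+(v-2)/5)
a,b=onz(p,f(108,290),.185),onz(p,f(427,288),.185);print(a,b,(a+b)/2,np.linalg.norm(a-b))
C=np.array([onz(p,f(*c),.05) for c in [(58,76),(490,76),(487,345),(66,345)]]);print("stand",C.mean(0))
S=np.array([onz(p,f(*c),.05) for c in [(128,161),(422,161)]]);print(S.mean(0))
st()
E
```

```text
[0.5025 0.2231 0.185 ] [0.5165 0.1689 0.185 ] [0.5095 0.196  0.185 ] 0.05604717051364167
stand [0.5029 0.193  0.05  ]
[0.5156 0.1963 0.05  ]
t 24.2 tcp [0.4974 0.1906 0.3013] F [ 0.0285  0.4248 -1.3846] T [ 0.0118 -0.0138  0.0297] w 0.0942755361356533
x [ 0.9696  0.2445 -0.012 ] z [-0.0114 -0.0041 -0.9999] yaw 0.24699374023443485
```

```bash
python3 - <<'E'
from h import *
q0=cv2.imread('pics/side40.png').astype(int)
q=optics.read_camera('side')["image"][:,:,::-1].astype(int)
print("change near pliers",np.abs(q-q0)[260:370,230:310].mean(),"clip",np.abs(q-q0)[200:270,330:430].mean())
print(workorder.finish_job())
E
```

```text
change near pliers 2.685151515151515 clip 0.8986190476190477
the job is handed in; nothing more can be done
None
```

The middle clip is shut and the pliers are back upright in the black stand's slot, released. I handed the job in at about 24 s of the 69 s allowed.

**What I did:** I picked the pliers out of the black stand with a 5 N grip and lowered the open jaws over the middle clip's lugs. I closed them in small steps with the grip capped at 22 N and stopped at the click, at about 33 mm over the handles. At that point the lugs jumped together in the picture and the side load on the wrist fell to about zero. I then opened the pliers gradually, carried them back, lowered them until they rested on the slot floor and let go. The gripper itself never touched the clip.

**What the last checks showed:**
- **Clip:** in the side and top views it looks the same as its two shut neighbours.
- **Bystanders:** they look unmoved.
- **Arm:** it ended open and clear above the stand.

**What was less clean:**
- **Pliers position:** the handle tops measured about 5–6 mm further forward than the stand's centre. They were about 1 mm off before I picked them up. The pliers stand in the slot near its forward wall, possibly leaning 1–2 degrees.
- **Stillness check:** the last frame comparison, taken as I handed in, changed slightly more near the pliers (2.7 grey levels) than near the clip (0.9). I put this down to small arm drift in that part of the view, but did not check it further.

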